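# Draw a long profile out of a half-covered tote

## Robot

A 6-joint arm with a two-finger parallel gripper is mounted at the origin on the work surface. World frame = base frame: x ahead of the robot, y to its left, z up, the work surface at z = 0. Lengths are in m, angles in rad, forces in N, time in s.
With the tool pointing down it reaches from about 0.3 to 0.875 m from the base axis. Payload 6.4 kg.
Tool frame: the origin (TCP) lies on the centre line of the jaws, within the pads' length; the fingertips stand 14 mm ahead of it and the grasp point (between the pads) lies 5 mm behind it (tcp_to_tips is the distance from the TCP to the fingertips, in m); z points along the fingers, y is the direction in which the jaws open and shut (so a half turn about z gives the same grasp; the last joint's range is limited). The gripper opens to 88 mm and grips with 3 to 60 N. Pads are 18 mm wide; open, the fingers measure 123 mm over their backs; the gripper's body (75 mm by 187 mm) begins 45 mm behind the grasp point.
Start: joints at [-0.206, 0.181, 1.607, -0, 1.354, -0.206], TCP at [0.575, 0, 0.226] pointing down, gripper open.
Joint ranges: [-2.99, 2.99], [-0.89, 2.07], [0.3, 2.58], [-1.14, 4.28], [0, 2.63], [-3.12, 3.12]. Speed limits (rad/s): [2.57, 2.57, 3.01, 3.14, 3.14, 3.14].

## Interface

Orientations are given as [roll, pitch, yaw] about the fixed x, y, z axes, in that order (R = Rz(yaw) Ry(pitch) Rx(roll)).
In Python, from bench import * gives the robot as it stands.
- The arm moves only by the tool move_arm, never from a script. Its argument "steps" is a list of rows, each an object with "translation": the shift along the tool's x, y, z in m, a list of three; "rot": the turn, a rotation vector about the tool's x, y, z in degrees, a list of three. In form: [{"translation": [dx, dy, dz], "rot": [rx, ry, rz]}, ...]. A call has 1 to 20 rows; each row shifts and turns the pose as measured when the row begins, along the tool's axes as they then stand; what a row does not reach is not made up. A row lasts 1/10 s, in which the tool goes at most 50 mm and 8.59 degrees, less where a joint would pass 70% of its speed; a pose out of reach is approached as far as the arm can. A call with a gripper value outside its range is refused whole. "fingers" is the opening, from 0 (shut) to 1 (fully open), set as the call begins (left out, the last holds). The fingers move at their own pace and stop on an object; "newtons" is the grip in N (left out, the last holds). Time passes only in rows, so rows that do not move let the fingers close. It gives the time, the measured TCP pose, the force and the opening at its end, in the units of the state.
- get_state(): the state, without advancing time (a new reading comes with each control period).
- grab_frame(name): name is "scene" or "side" or "wrist"; returns a dict with "frame" (400x640x3 uint8, red, green, blue), "fx", "fy", "cx", "cy" (pixels), "T" (4x4, takes a point from camera to world coordinates). Camera axes: x right, y up, looking along -z (the intrinsics and any distortion apply to the point x, -y, -z); pixel columns grow to the right and rows downward; lengths in m; the calibration is good to about 2 mm. A picture is of the moment at which its call begins. There is no depth.
- close_job(): hands the job in, once; it reports no verdict.
Trained networks look in a picture, given as the dict that the camera call returned (one of the last four; its "shot" number tells which), for a name from the list of things; names that differ only in an ending like _2 or _b are one class to them, and where a whole thing is asked for, a point or a joint stands for the part that bears it (a point fixed in the world has none). Each returns a list of dicts, best first, with "p" (0 to 1); they miss things now and then, are a little off and sometimes report something else, mostly with a low value. They report only what shows in the picture. A call takes as long as a camera call.
- search_frame(picture, query): "location" ([x, y, z] in m, in world coordinates, good to about 4 mm: the middle of the surface that is visible of it).
- outline_of(picture, query): "mask" (400x640 bool, what is visible of it).
- mark_of(picture, query): "location" ([x, y, z] in m, in world coordinates, good to about 4 mm: a listed point, or the origin of a listed thing).
The state is a dict: "time": time; "joints": joint angles; "qvel": joint speeds; "joint_efforts": joint torques, N m; "eef_pos": TCP position; "tool_rot": TCP orientation; "ft_force": force on the tool from outside, world axes, zero at the start; "ft_torque": the same for the moment, N m; "finger_gap": opening from 0.0 (shut) to 1.0 (fully open).
Only numpy, scipy, OpenCV 4.12 (cv2) and the standard library are available. Lean on these libraries where they do the work, as an engineer would, in place of code of your own. Each camera call takes 0.05 s, during which the arm holds its last target.

## Task

First clear the parts cup off the tote's cover: nest it fully and upright into its twin standing on the bench, and let go of it. Then take the aluminium profile, which is longer than the tote's opening, out through the opening by tilting it, and finish while holding it motionless in the gripper, with its whole length at least 3 cm above the tote's rim and resting against nothing else. Leave the other things on the bench where they are.

Things in the scene. Friction and masses are not known exactly. Their poses are not given: they have to be found in the camera images.
- tote: Grey plastic tote fixed to the bench, 282 long (its x) x 202 wide (y) x 72 mm high (z); origin at the centre of its underside, +x points away from the robot, turned by up to about 20 degrees. Inside 270 x 190 mm, walls and floor 6 mm thick. A fixed 6 mm cover, flush with the rim (top at z = 72 mm, underside 60 mm above the inner floor), closes the robot-side part from x = -135 to x = -10 mm; the rest, x = -10 to +135 mm over the whole inner width, is the open mouth.
- opening (a point): Centre of the tote's open mouth at rim height (tote x = 62.5 mm, z = 72 mm); the mouth is 145 mm along the tote's x and 190 mm across. Axes as the tote's.
- bar: Loose square aluminium profile, 255 x 20 x 20 mm, about 0.14 kg, mass evenly spread; origin at the middle of its underside, x along its length, z up. It lies flat on the tote's inner floor (6 mm above the bench), roughly along the tote's x; its +x half shows in the mouth, the other half lies under the cover.
- bar_front (a point): Centre of the profile's +x end face (bar x = 127.5, z = 10 mm), the end that shows in the mouth.
- bar_tail (a point): Centre of the profile's -x end face (bar x = -127.5, z = 10 mm), the end under the cover.
- cup_a: White tapered plastic parts cup, empty, 85 mm high, outer diameter 40 mm at the foot and 65 mm at the rim, walls 3 mm, 0.08 kg; origin at the centre of its underside, z up. It stands on the tote's cover, in the way of the hand. Pressed lightly into its twin it comes to rest with its rim 34 to 36 mm above the twin's rim.
- cup_b: The twin cup, same shape, loose, 0.12 kg, standing upright and empty on the bench to the left or right of the tote; origin at the centre of its underside.
- bowl: Bystander: wide low white bowl, 100 mm across the rim, 45 mm high, on the other side of the tote from the twin cup; origin at the centre of its underside.
- tape: Bystander: cardboard roll core, 100 mm outside diameter, 48 mm high; origin at the centre of its underside.
- carton: Bystander: small cardboard carton 110 x 80 x 60 mm; origin at the centre of its underside.
- driver: Bystander: screwdriver with black handle lying beyond the tote, about 200 mm long, 26 mm high; origin at its underside near the middle.
- bracket: Bystander: steel angle bracket 90 x 40 mm, upright leg 50 mm high, beyond the tote; origin at the centre of its underside.
- jar: Bystander: closed jar, 56 mm diameter, 75 mm high; origin at the centre of its underside.
- scanner: Bystander: black hand scanner lying flat, about 130 x 50 x 34 mm; origin at its underside near the middle.

How it is judged:
On the way, in this order (a step that is already met when the one before it is completed fails the run):
1. the cup from the cover is nested in its twin and released, with the profile still inside the tote (horizontal distance between cup_a and cup_b below 0.006 m and z of cup_a in the frame of cup_b between 0.012 and 0.045 m and angle between each of cup_a, cup_b's own z axis and vertical below 0.1 rad and height (world z) of cup_b below 0.008 m and contact force between cup_a and the fingers below 0.1 N and height (world z) of each of bar_front, bar_tail below 0.05 m), for 0.2 s.
2. the profile is out through the opening, all of it above the tote, held in the gripper (height (world z) of each of bar_front, bar_tail above 0.105 m and contact force between bar and the fingers above 2 N), for 0.2 s.
At the end, for the whole second after the job is handed in: Cup released, nested in its twin (axes within 6 mm, foot 12 to 45 mm above the twin's, both upright within 0.1 rad, twin on the bench); profile gripped and still, both end centres over 105 mm above the bench (3 cm clear of the rim), touching neither tote, cups nor bystanders (all of step 2 and horizontal distance between cup_a and cup_b below 0.006 m and z of cup_a in the frame of cup_b between 0.012 and 0.045 m and angle between each of cup_a, cup_b's own z axis and vertical below 0.1 rad and height (world z) of cup_b below 0.008 m and contact force between cup_a and the fingers below 0.1 N and contact force between bar and tote below 0.2 N and contact force between bar and cup_a below 0.2 N and contact force between bar and cup_b below 0.2 N and contact force between bar and bowl below 0.2 N and contact force between bar and tape below 0.2 N and contact force between bar and carton below 0.2 N and contact force between bar and driver below 0.2 N and contact force between bar and bracket below 0.2 N and contact force between bar and jar below 0.2 N and contact force between bar and scanner below 0.2 N and linear speed of bar below 0.03 m/s and angular speed of bar below 0.2 rad/s and linear speed of each of cup_a, cup_b below 0.02 m/s); the arm keeps its last pose, push and grip.
It fails at once if a bystander is moved by more than 30 mm (distance of any of bowl, tape, carton, driver, bracket, jar, scanner from where it was at the start of the episode above 0.03 m).
It also fails if it takes over 56 s, if anything falls off the work surface, if the arm or the gripper's body presses on something with over 40 N, if the wrist force passes 120 N, or if a joint passes its speed limit or range.

## Working session

There is one attempt and no reset: what is moved stays moved. The work goes in short steps, Python scripts to look and compute and a tool call to move; the robot and the scene stay as the last step left them, time stands still between calls to the robot, and variables do not carry over. Pictures are saved under pics/ and viewed, and the job is handed in when it is done.

Besides the shell and the picture viewer there is one more tool, called after ">>>" as name([rows], argument=value, ...), one row to a line, values as JSON. move_arm: Moves the arm, as the interface text tells. Its arguments: {"type":"object","properties":{"steps":{"type":"array","items":{"type":"object","properties":{"translation":{"type":"array","items":{"type":"number"}},"rot":{"type":"array","items":{"type":"number"}}}}},"fingers":{"type":"number"},"newtons":{"type":"number"}},"required":["steps"]}

```bash
ls; mkdir -p pics; python3 - <<'E'
from bench import *
import cv2, pickle
print(get_state())
for n in ["scene","side"]:
    f=grab_frame(n)
    cv2.imwrite(f"pics/{n}0.png",f["frame"][:,:,::-1])
    print(n,f["T"],f["fx"],f.keys())
    for q in ["tote","opening","bar","bar_front","cup_a","bowl","tape","carton","driver","bracket","jar","scanner"]:
        r=mark_of(f,q); print(q,[(d["location"],round(d["p"],2)) for d in r[:3]])
E
```

```text
pics
{'time': 0.0, 'joints': array([-2.06316824e-01,  1.81521798e-01,  1.60799137e+00, -1.50181321e-05,
        1.35378084e+00, -2.06258895e-01]), 'qvel': array([-0.00096547,  0.00138133, -0.00263253,  0.00027511,  0.00104409,
        0.00117443]), 'joint_efforts': array([-5.85923790e-04, -4.33866942e+01, -3.41848969e+01,  7.00952648e-02,
        3.87157314e-02, -1.54040990e-04]), 'eef_pos': array([5.74453730e-01, 1.17307083e-04, 2.25229010e-01]), 'tool_rot': array([-3.13992436e+00, -3.34086872e-04,  1.57074136e+00]), 'ft_force': array([-1.34103177,  0.16274039,  0.86004882]), 'ft_torque': array([ 0.00674879, -0.03081073,  0.04105747]), 'finger_gap': 0.9997340939720545}
scene [[-0.56274462 -0.62516547  0.54082033  1.16769063]
 [ 0.82661834 -0.42199427  0.37232103  0.45893848]
 [-0.00453917  0.65657366  0.75424825  0.98763404]
 [ 0.          0.          0.          1.        ]] 444.03785668381363 dict_keys(['frame', 'fx', 'fy', 'cx', 'cy', 'T', 'shot'])
tote [([0.5242, -0.0062, -0.001], 0.76), ([0.5435, -0.2877, -0.0072], 0.42)]
opening [([0.5806, -0.0198, 0.073], 0.6)]
bar [([0.5236,
[... 875 characters left out ...]
 dict_keys(['frame', 'fx', 'fy', 'cx', 'cy', 'T', 'shot'])
tote [([0.5179, -0.0057, -0.0019], 0.64), ([0.5271, -0.0056, 0.0086], 0.17)]
opening [([0.581, -0.0264, 0.0738], 0.97), ([0.6775, -0.3247, 0.0023], 0.23)]
bar [([0.5251, -0.0052, 0.0039], 0.69), ([0.3208, 0.3374, 0.0015], 0.58)]
bar_front [([0.6459, -0.034, 0.0154], 0.62)]
cup_a [([0.4891, 0.0472, 0.0728], 0.66), ([0.5446, 0.3085, -0.003], 0.57)]
bowl [([0.539, -0.2876, 0.0009], 0.67), ([0.6815, -0.3276, 0.0048], 0.34)]
tape [([0.6678, 0.3438, 0.002], 0.91)]
carton [([0.6796, -0.3266, 0.0058], 0.91)]
driver [([0.7656, 0.0539, 0.0017], 0.89)]
bracket [([0.7701, -0.1508, 0.0023], 0.9)]
jar []
scanner [([0.272, -0.3562, -0.0007], 0.77)]
```

View pics/scene0.png

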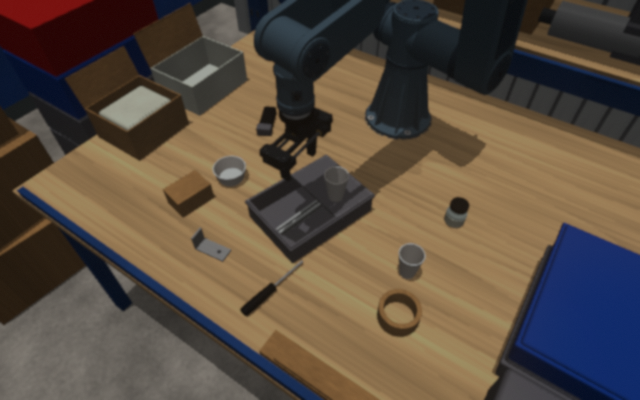

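View pics/side0.png

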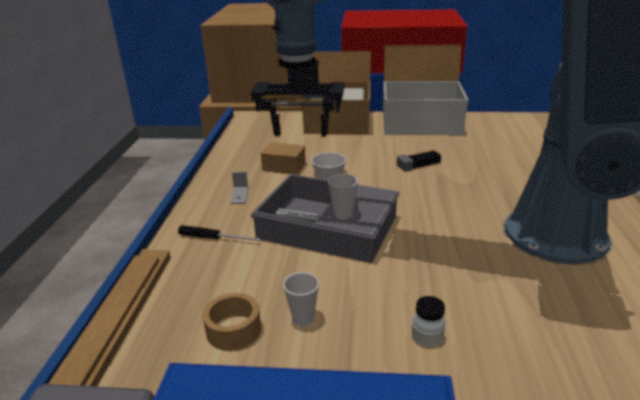

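The scene view shows cup_a on the cover around (335,183) and cup_b on the bench around (411,260). The tape is at (400,310), and the bar shows in the mouth near (297,215). I'll refine the cup and bar positions from the masks.

```bash
cat > h.py <<'E'
from bench import *
import numpy as np, cv2
from scipy.optimize import minimize
def proj(f,P):
    P=np.atleast_2d(P); T=np.linalg.inv(f["T"]); c=P@T[:3,:3].T+T[:3,3]
    return np.c_[f["fx"]*c[:,0]/-c[:,2]+f["cx"], f["fy"]*(-c[:,1])/-c[:,2]+f["cy"]]
a=np.linspace(0,2*np.pi,40)
def cuphull(f,x,y,z):
    P=np.vstack([np.c_[x+r*np.cos(a),y+r*np.sin(a),np.full(40,z+h)] for r,h in((.02,0),(.0325,.085))])
    return cv2.convexHull(proj(f,P).astype(np.float32))
def render(h):
    m=np.zeros((400,640),np.uint8); cv2.fillConvexPoly(m,np.round(h*16).astype(np.int32),1,shift=4); return m>0
def show(name,f,pts=[],hulls=[],crop=None,s=1):
    im=f["frame"][:,:,::-1].copy()
    for h in hulls: cv2.polylines(im,[np.round(h).astype(np.int32)],True,(0,255,0),1)
    for p in pts: cv2.circle(im,tuple(int(round(v)) for v in p),2,(0,0,255),-1)
    if crop: im=im[crop[1]:crop[3],crop[0]:crop[2]]
    im=cv2.resize(im,None,fx=s,fy=s,interpolation=cv2.INTER_CUBIC)
    cv2.imwrite("pics/"+name+".png",im)
E
python3 - <<'E'
from h import *
fs={n:grab_frame(n) for n in("scene","side")}
masks={n:outline_of(f,"cup_a") for n,f in fs.items()}
for nm,x0,y0,z in(("a",.485,.049,.072),("b",.543,.306,0)):
    use=[]
    for n,f in fs.items():
        best=max(masks[n],key=lambda d:(d["mask"]&render(cuphull(f,x0,y0,z))).sum())
        m=best["mask"]; iou=lambda p,fl=f,mm=m:(render(cuphull(fl,p[0],p[1],z))&mm).sum()/(render(cuphull(fl,p[0],p[1],z))|mm).sum()
        r=minimize(lambda p:-iou(p),[x0,y0],method="Nelder-Mead",options=dict(initial_simplex=[[x0,y0],[x0+.01,y0],[x0,y0+.01]]))
        print(nm,n,best["p"],m.sum(),r.x,-r.fun); use.append(iou)
    r=minimize(lambda p:-sum(u(p) for u in use),[x0,y0],method="Nelder-Mead",options=dict(initial_simplex=[[x0,y0],[x0+.01,y0],[x0,y0+.01]]))
    print(nm,"both",r.x,r.fun)
    for n,f in fs.items():
        c=proj(f,[r.x[0],r.x[1],z+.04])[0].astype(int)
        show(f"{n}_{nm}",f,[],[cuphull(f,*r.x,z)],(c[0]-60,c[1]-60,c[0]+60,c[1]+60),4)
E
python3 -c "
import cv2,numpy as np
i=[cv2.imread('pics/'+n+'.png') for n in('scene_a','side_a','scene_b','side_b')]
i=[cv2.resize(x,(400,300)) for x in i]
cv2.imwrite('pics/c1.png',np.vstack([np.hstack(i[:2]),np.hstack(i[2:])]))"
```

```text
a scene 0.74 669 [0.48154085 0.04708079] 0.9330543933054394
a side 0.83 1552 [0.485 0.049] 0.0
a both [0.48154085 0.04708079] -0.9330543933054394
b scene 0.89 682 [0.54492749 0.30557764] 0.8611111111111112
b side 0.83 1552 [0.54224921 0.30403554] 0.9784537389100126
b both [0.54226981 0.30403049] -1.8381651261703653
```

View pics/c1.png

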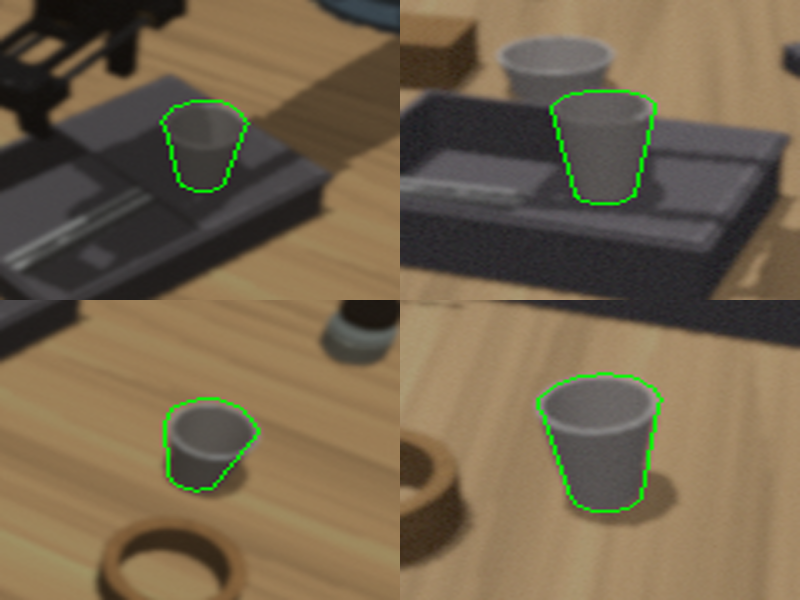

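Overlays fit: cup_a at (0.4815, 0.047) and cup_b at (0.542, 0.304). Next I'll move over cup_a.

>>> move_arm([
  {"translation":[0.016,-0.031,0],"rot":[0,0,0]},
  {"translation":[0.016,-0.031,0],"rot":[0,0,0]},
  {"translation":[0.015,-0.031,0],"rot":[0,0,0]},
  {"translation":[0,0,0],"rot":[0,0,0]},
], fingers=1, newtons=15)

```text
time: 1.9
eef_pos: [0.4792, 0.0478, 0.2247]
tool_rot: [-3.14, -0.0, 1.569]
ft_force: [0.1, 0.3, 0.4]
finger_gap: 1.0
```

```bash
python3 - <<'E'
from h import *
s=get_state();print(s["eef_pos"],s["tool_rot"])
f=grab_frame("wrist");g=grab_frame("side")
rim=np.c_[.4815+.0325*np.cos(a),.047+.0325*np.sin(a),np.full(40,.157)]
show("w1",f,[],[proj(f,rim)])
show("s1",g,[],[proj(g,rim)],(200,80,440,280),3)
E
```

```text
[0.47922589 0.04775428 0.22473147] [-3.14002330e+00 -3.27438266e-04  1.56910444e+00]
```

View pics/w1.png

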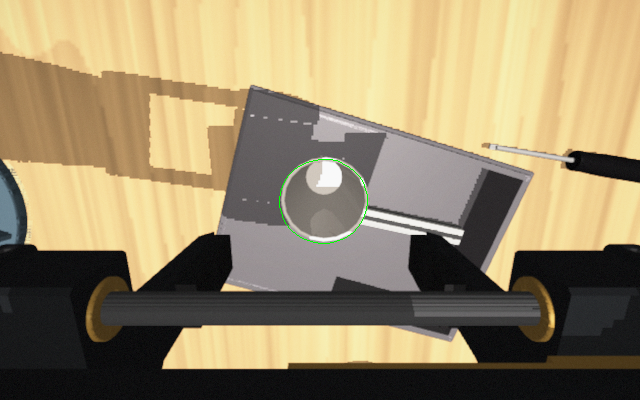

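View pics/s1.png

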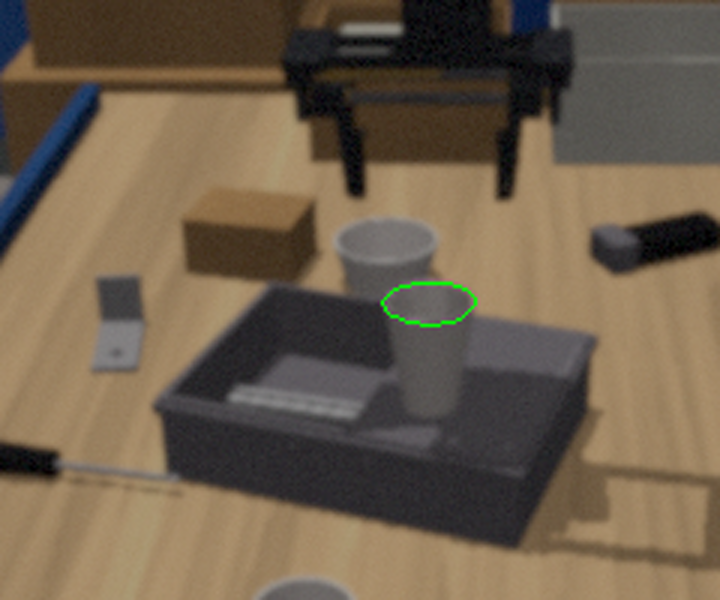

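The wrist view puts the predicted rim circle right on cup_a, at about (323,200). Descending and gripping.

>>> move_arm([
  {"translation":[-0.001,0.002,0.035],"rot":[0,0,0]},
  {"translation":[0,0,0.03],"rot":[0,0,0]},
  {"translation":[0,0,0.02],"rot":[0,0,0]},
  {"translation":[0,0,0],"rot":[0,0,0]},
])

```text
time: 2.4
eef_pos: [0.4917, 0.0424, 0.1409]
tool_rot: [3.13, 0.003, 1.566]
ft_force: [-0.4, -0.5, -0.4]
finger_gap: 1.002
```

>>> move_arm([
  {"translation":[0,0,0],"rot":[0,0,0]},
  {"translation":[0,0,0],"rot":[0,0,0]},
  {"translation":[0,0,0],"rot":[0,0,0]},
  {"translation":[0,0,0],"rot":[0,0,0]},
  {"translation":[0,0,0],"rot":[0,0,0]},
  {"translation":[0,0,0],"rot":[0,0,0]},
], fingers=0.3, newtons=12)

```text
time: 3.0
eef_pos: [0.4964, 0.0408, 0.1457]
tool_rot: [3.123, 0.004, 1.565]
ft_force: [-0.5, -0.7, 0.0]
finger_gap: 0.478
```

```bash
python3 - <<'E'
from h import *
s=get_state();print(s["eef_pos"],s["tool_rot"],s["finger_gap"],s["ft_force"])
g=grab_frame("side")
show("s2",g,[],[],(200,80,440,280),3)
E
```

```text
[0.49639213 0.04081595 0.14571442] [3.12315875 0.00392799 1.56513022] 0.478060427956955 [-0.52728891 -0.6692996   0.03332584]
```

View pics/s2.png

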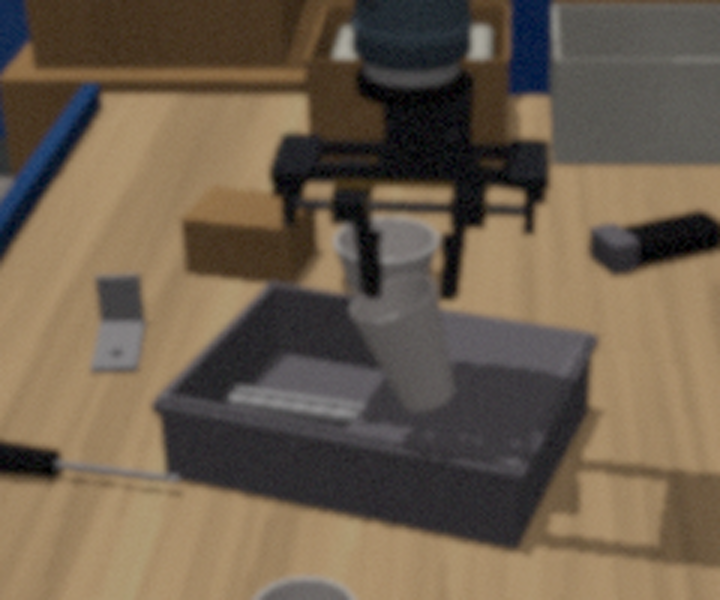

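Not as planned. The TCP drifted about 12–15 mm in +x during the descent and the zero rows, and the cup at (405,340) now leans toward +x. I'll look closer before doing anything else.

```bash
python3 - <<'E'
from h import *
g=grab_frame("wrist"); show("w3",g)
g=grab_frame("scene"); show("c3",g,[],[],(230,90,430,265),4)
s=get_state();print(s["eef_pos"],s["tool_rot"],s["finger_gap"],s["ft_force"],s["qvel"])
E
```

```text
[0.49612304 0.04086994 0.14535513] [3.12384948 0.00385134 1.56519895] 0.34231850690560717 [-0.80820659 -0.45957965 -0.44253337] [-0.00011943  0.00398562  0.00237913 -0.0003782   0.00113945 -0.00117021]
```

View pics/w3.png

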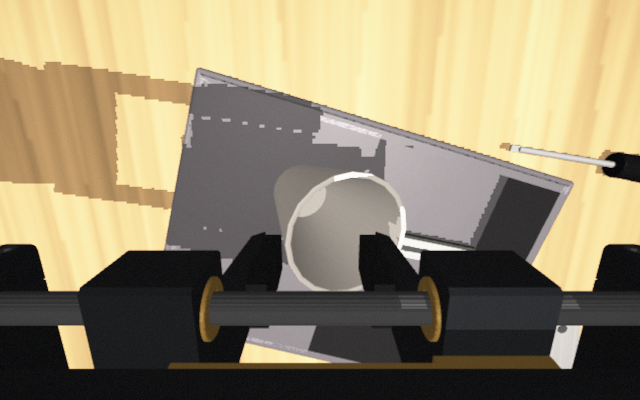

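View pics/c3.png

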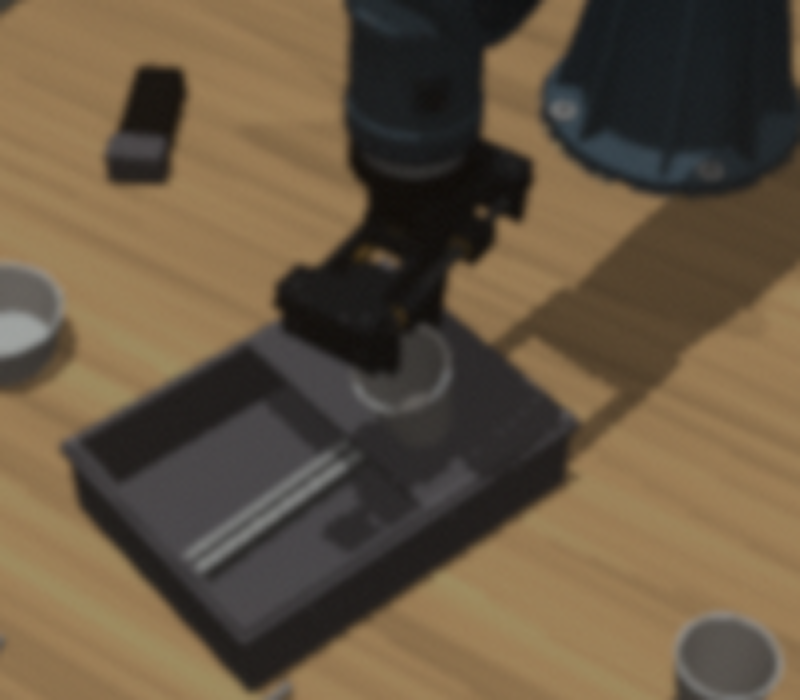

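The wrist view shows the left finger outside the rim at about (280,245), pushing the cup over. The right finger, at about (375,245), is inside it. Since the cup is only leaning on the left finger, I'll back off in −x gently so it settles upright.

>>> move_arm([
  {"translation":[0,-0.007,0],"rot":[0,0,0]},
  {"translation":[0,-0.007,0],"rot":[0,0,0]},
  {"translation":[0,-0.007,0],"rot":[0,0,0]},
], fingers=0.35)

```text
time: 3.45
eef_pos: [0.4738, 0.041, 0.1447]
tool_rot: [3.124, 0.004, 1.565]
ft_force: [0.4, 0.6, 1.0]
finger_gap: 0.349
```

```bash
python3 - <<'E'
from h import *
g=grab_frame("wrist"); show("w4",g)
g=grab_frame("side"); show("s4",g,[],[],(240,110,400,250),4)
s=get_state();print(s["eef_pos"],s["tool_rot"],s["finger_gap"],s["ft_force"],s["qvel"])
E
```

```text
[0.47330231 0.04116832 0.14456889] [3.12499451 0.00370653 1.56538882] 0.34849529665324286 [ 0.67871656 -0.16230483 -0.7228804 ] [ 7.84675882e-05  1.47058656e-02 -2.84577912e-02  1.44175617e-04
 -9.79063200e-03  3.82911388e-03]
```

View pics/w4.png

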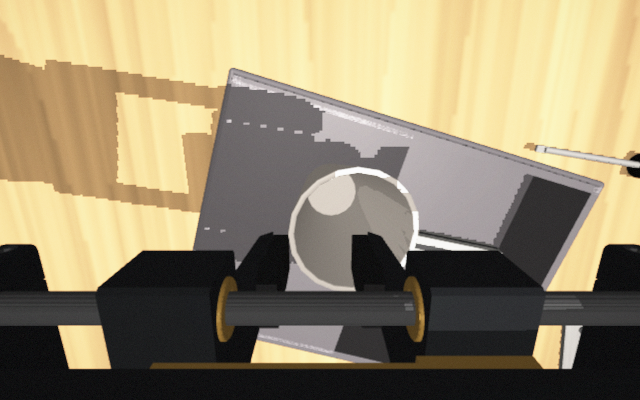

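View pics/s4.png

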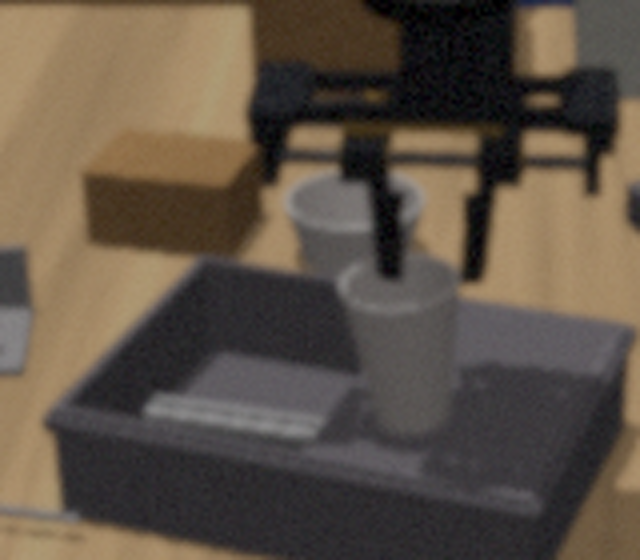

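The cup is settling back and only leans slightly now. I'll move a little further, then straight up.

>>> move_arm([
  {"translation":[0,-0.005,0],"rot":[0,0,0]},
  {"translation":[0,-0.004,0],"rot":[0,0,0]},
  {"translation":[0,0,0],"rot":[0,0,0]},
])

```text
time: 3.85
eef_pos: [0.4635, 0.0412, 0.1446]
tool_rot: [3.124, 0.004, 1.565]
ft_force: [-0.5, 0.0, -0.8]
finger_gap: 0.347
```

```bash
python3 - <<'E'
from h import *
g=grab_frame("side"); show("s5",g,[],[],(240,110,400,250),4)
s=get_state();print(s["eef_pos"],s["tool_rot"],s["finger_gap"],s["ft_force"],s["qvel"])
E
```

```text
[0.46376323 0.04115415 0.14466763] [3.12410697 0.00381416 1.5652264 ] 0.34842608649519285 [ 0.46576199  0.00166503 -0.16913992] [ 0.0019915   0.00547562 -0.00991046  0.00030104 -0.00216438  0.0010107 ]
```

View pics/s5.png

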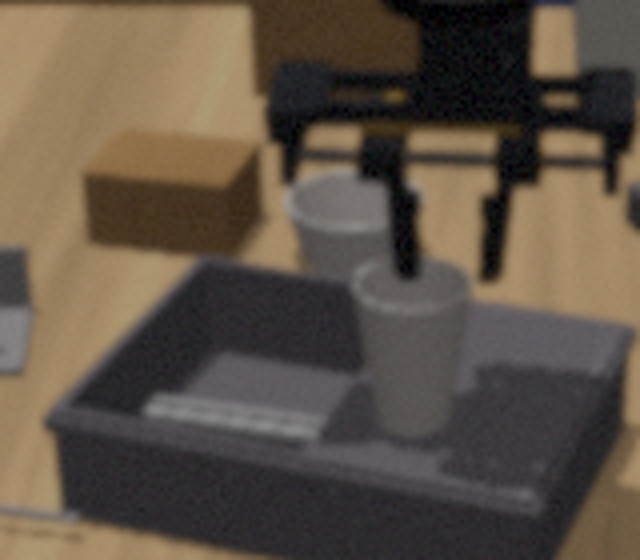

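The cup is upright again. Now I'll lift slowly and watch for drift.

>>> move_arm([
  {"translation":[0,0,-0.015],"rot":[0,0,0]},
  {"translation":[0,0,-0.015],"rot":[0,0,0]},
  {"translation":[0,0,-0.015],"rot":[0,0,0]},
  {"translation":[0,0,-0.01],"rot":[0,0,0]},
])

```text
time: 4.3
eef_pos: [0.4619, 0.0414, 0.1998]
tool_rot: [3.128, 0.003, 1.565]
ft_force: [0.4, -1.1, 0.3]
finger_gap: 0.351
```

>>> move_arm([
  {"translation":[0,0,0],"rot":[0,0,0]},
  {"translation":[0,0,0],"rot":[0,0,0]},
  {"translation":[0,0,0],"rot":[0,0,0]},
], fingers=1)

```text
time: 4.6
eef_pos: [0.4628, 0.0413, 0.2005]
tool_rot: [3.125, 0.004, 1.565]
ft_force: [-0.8, 0.7, -0.2]
finger_gap: 0.601
```

```bash
cat > cupfit.py <<'E'
from h import *
def fit(z,x0,y0,names=("scene","side"),fs=None):
    us=[];fs=fs or {n:grab_frame(n) for n in names}
    for n,f in fs.items():
        ms=outline_of(f,"cup_a"); 
        ov=lambda d:(d["mask"]&render(cuphull(f,x0,y0,z))).sum()/(d["mask"].sum()+1)
        if not ms: print(n,"none");continue
        best=max(ms,key=ov)
        if ov(best)<.3: print(n,"nomatch");continue
        m=best["mask"]
        iou=lambda p,fl=f,mm=m:(render(cuphull(fl,p[0],p[1],z))&mm).sum()/(render(cuphull(fl,p[0],p[1],z))|mm).sum()
        r=minimize(lambda p:-iou(p),[x0,y0],method="Nelder-Mead",options=dict(initial_simplex=[[x0,y0],[x0+.01,y0],[x0,y0+.01]]))
        print(n,round(best["p"],2),r.x.round(4),round(-r.fun,3))
    return fs
E
python3 - <<'E'
from cupfit import *
s=get_state();print(s["eef_pos"],s["tool_rot"],s["finger_gap"])
fs=fit(.072,.485,.047,("scene","side","wrist"))
show("w6",fs["wrist"])
E
```

```text
[0.46280127 0.04125956 0.20050588] [3.12524238 0.00356305 1.56484945] 0.6012566147582484
scene 0.91 [0.4804 0.0459] 0.923
side 0.95 [0.4805 0.042 ] 0.938
wrist 0.65 [0.4825 0.0486] 0.962
```

View pics/w6.png

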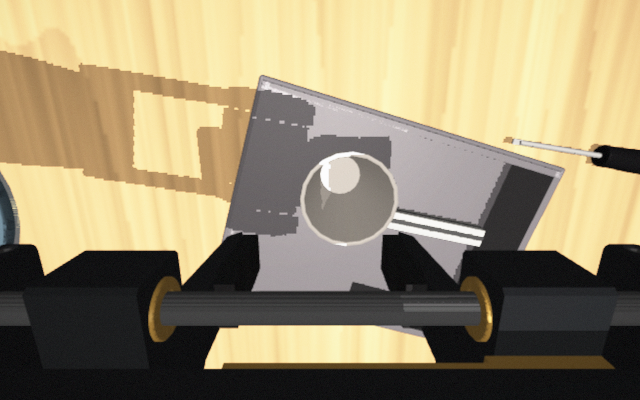

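>>> move_arm([
  {"translation":[0.002,0.007,0],"rot":[0.5,0,0]},
  {"translation":[0.002,0.007,0],"rot":[0.4,0,0]},
  {"translation":[0.002,0.005,0],"rot":[0,0,0]},
  {"translation":[0,0,0],"rot":[0,0,0]},
  {"translation":[0,0,0],"rot":[0,0,0]},
])

```text
time: 5.4
eef_pos: [0.484, 0.0478, 0.2004]
tool_rot: [-3.14, 0.003, 1.565]
ft_force: [0.2, -0.1, 0.3]
finger_gap: 0.998
```

>>> move_arm([
  {"translation":[0,-0.001,0.01],"rot":[0,0,0]},
  {"translation":[0,0,0.012],"rot":[0,0,0]},
  {"translation":[0,0,0.012],"rot":[0,0,0]},
])

```text
time: 5.7
eef_pos: [0.4836, 0.0476, 0.1653]
tool_rot: [3.14, 0.004, 1.565]
ft_force: [-0.3, 0.0, 0.6]
finger_gap: 1.0
```

>>> move_arm([
  {"translation":[0,-0.001,0.01],"rot":[0,0,0]},
  {"translation":[0,0,0.01],"rot":[0,0,0]},
  {"translation":[0,0,0.004],"rot":[0,0,0]},
])

```text
time: 6.0
eef_pos: [0.4803, 0.0477, 0.1365]
tool_rot: [-3.138, 0.003, 1.565]
ft_force: [0.5, -0.7, -0.7]
finger_gap: 0.998
```

>>> move_arm([
  {"translation":[0,0.001,-0.003],"rot":[0,0,0]},
  {"translation":[0,0,0],"rot":[0,0,0]},
])

```text
time: 6.2
eef_pos: [0.4809, 0.0477, 0.1387]
tool_rot: [-3.137, 0.003, 1.565]
ft_force: [0.1, 0.3, 0.2]
finger_gap: 0.999
```

>>> move_arm([
  {"translation":[0,0,0],"rot":[0,0,0]},
  {"translation":[0,0,0],"rot":[0,0,0]},
  {"translation":[0,0,0],"rot":[0,0,0]},
  {"translation":[0,0,0],"rot":[0,0,0]},
], fingers=0.5, newtons=15)

```text
time: 6.6
eef_pos: [0.4821, 0.0476, 0.1403]
tool_rot: [-3.14, 0.003, 1.565]
ft_force: [0.0, 0.5, 0.1]
finger_gap: 0.727
```

```bash
python3 - <<'E'
from h import *
g=grab_frame("wrist"); show("w7",g)
g=grab_frame("side"); show("s7",g,[],[],(240,110,400,250),4)
s=get_state();print(s["eef_pos"],s["tool_rot"],s["finger_gap"],s["ft_force"])
E
```

```text
[0.48199391 0.04759715 0.14013147] [-3.13947444  0.00330939  1.56482656] 0.7289697461132779 [-1.0501944   0.00847747 -0.1249742 ]
```

View pics/w7.png

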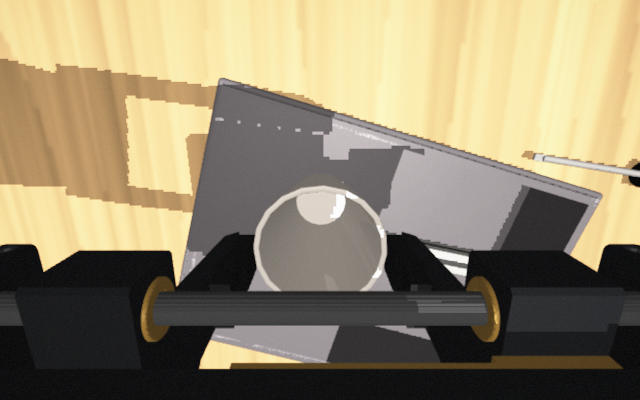

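View pics/s7.png

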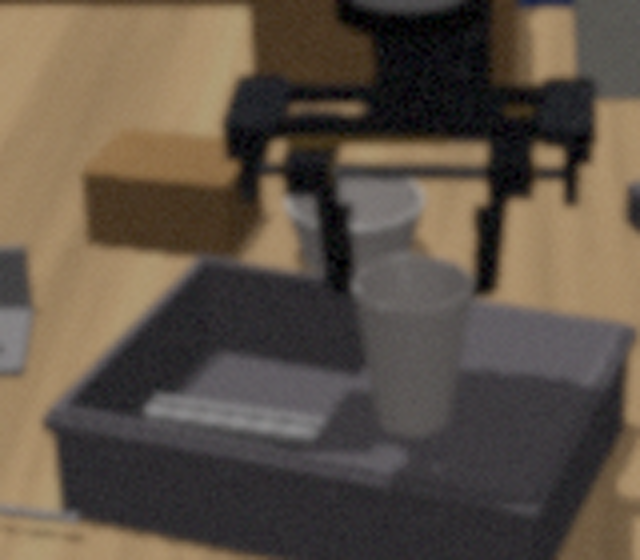

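The grip stopped at 64 mm, which matches a rim contact. I'll lift a little and check that the cup comes along.

>>> move_arm([
  {"translation":[0,0,0],"rot":[0,0,0]},
  {"translation":[0,0,-0.005],"rot":[0,0,0]},
  {"translation":[0,0,-0.01],"rot":[0,0,0]},
  {"translation":[0,0,-0.01],"rot":[0,0,0]},
], newtons=25)

```text
time: 7.1
eef_pos: [0.4808, 0.0478, 0.1654]
tool_rot: [-3.136, 0.003, 1.565]
ft_force: [-0.2, 0.8, -0.2]
finger_gap: 0.718
```

```bash
python3 - <<'E'
from h import *
g=grab_frame("wrist"); show("w8",g)
g=grab_frame("side"); show("s8",g,[],[],(240,110,400,250),4)
s=get_state();print(s["eef_pos"],s["tool_rot"],s["finger_gap"],s["ft_force"])
E
```

```text
[0.48215642 0.04766956 0.16668015] [-3.13977982  0.00340255  1.56491105] 0.7166835397274549 [ 0.75026659 -0.91696167  0.54166544]
```

View pics/w8.png

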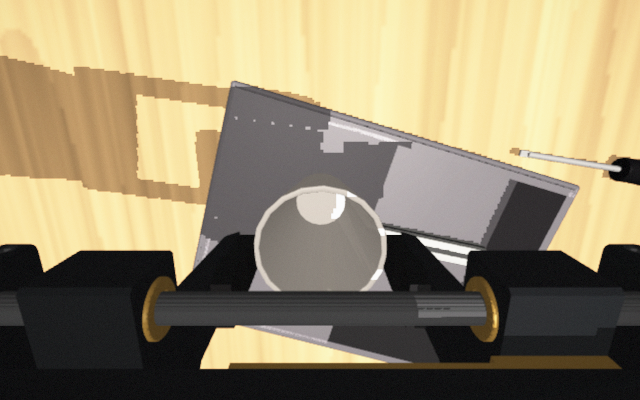

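View pics/s8.png

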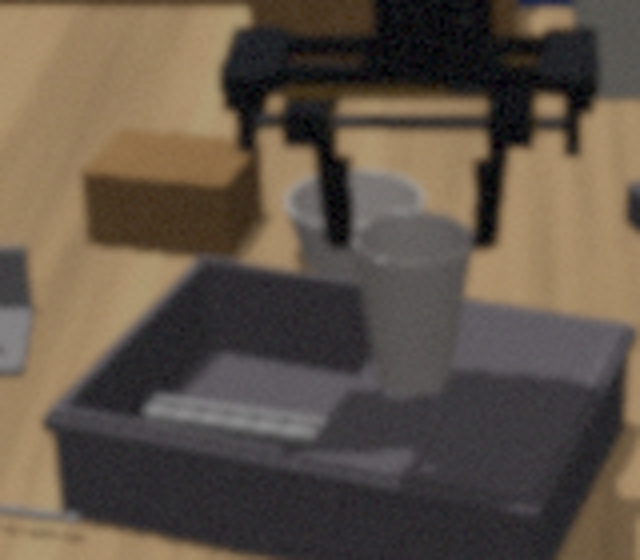

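The cup is held and lifted upright. Next, raise it and carry it to cup_b.

>>> move_arm([
  {"translation":[0.003,0.001,-0.01],"rot":[0,0,0]},
  {"translation":[0.008,0.002,-0.01],"rot":[0,0,0]},
  {"translation":[0.013,0.003,0],"rot":[0,0,0]},
  {"translation":[0.018,0.004,0],"rot":[0,0,0]},
  {"translation":[0.02,0.005,0],"rot":[0,0,0]},
  {"translation":[0.02,0.005,0],"rot":[0,0,0]},
  {"translation":[0.02,0.005,0],"rot":[0,0,0]},
  {"translation":[0.02,0.005,0],"rot":[0,0,0]},
  {"translation":[0.02,0.005,0],"rot":[0,0,0]},
  {"translation":[0.02,0.005,0],"rot":[0,0,0]},
  {"translation":[0.018,0.004,0],"rot":[0,0,0]},
  {"translation":[0.015,0.004,0],"rot":[0,0,0]},
  {"translation":[0.01,0.003,0],"rot":[0,0,0]},
  {"translation":[0.006,0.002,0],"rot":[0,0,0]},
  {"translation":[0.003,0.001,0],"rot":[0,0,0]},
  {"translation":[0,0,0],"rot":[0,0,0]},
])

```text
time: 8.8
eef_pos: [0.5388, 0.2827, 0.1875]
tool_rot: [-3.14, 0.002, 1.569]
ft_force: [-0.3, -0.1, -1.2]
finger_gap: 0.724
```

```bash
python3 - <<'E'
from h import *
s=get_state();print(s["eef_pos"],s["tool_rot"],s["finger_gap"],s["ft_force"])
g=grab_frame("wrist"); rb=np.c_[.542+.0325*np.cos(a),.304+.0325*np.sin(a),np.full(40,.085)]
show("w9",g,[],[proj(g,rb)])
g=grab_frame("side"); show("s9",g,[],[cuphull(g,.542,.304,0)],(200,140,400,340),3)
E
```

```text
[0.53880214 0.28269268 0.1875153 ] [-3.13998220e+00  2.10269595e-03  1.56860111e+00] 0.7244964950691813 [-0.32482197 -0.10297649 -1.20357463]
```

View pics/w9.png

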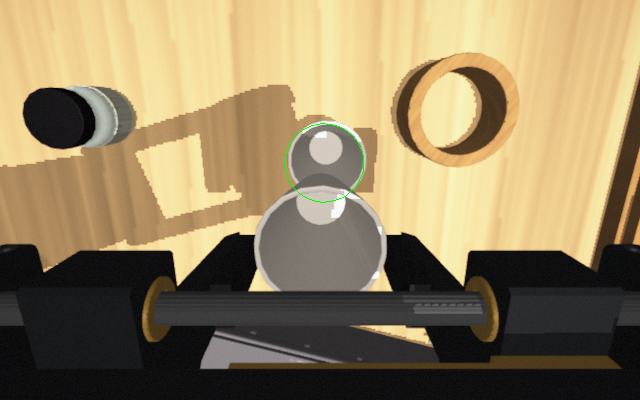

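View pics/s9.png

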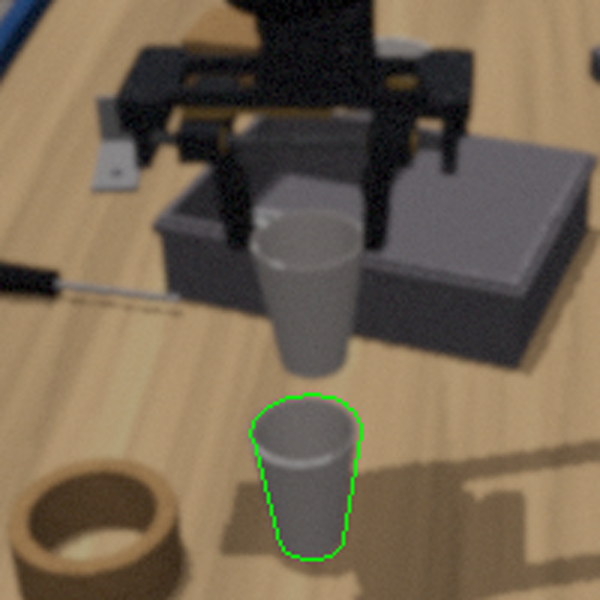

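```bash
python3 - <<'E'
from h import *
s=get_state();e=s["eef_pos"]
g=grab_frame("wrist")
# held rim: top (far) edge and left/right extremes for candidate offsets
for ox,oy in((0,0),(.002,0),(0,.003),(0,.006)):
  for dz in (.015,.018,.021):
    r=np.c_[e[0]+ox+.0325*np.cos(a),e[1]+oy+.0325*np.sin(a),np.full(40,e[2]+dz)];p=proj(g,r)
    print(ox,oy,dz,"L%.0f R%.0f top%.0f"%(p[:,0].min(),p[:,0].max(),p[:,1].min()))
for x,y in((.5425,.305),(.5425,.306)):
    r=np.c_[x+.0325*np.cos(a),y+.0325*np.sin(a),np.full(40,.085)];p=proj(g,r);print(x,y,p.min(0),p.max(0))
im=g["frame"][100:300,230:410,::-1]; cv2.imwrite("pics/w10.png",cv2.resize(im,None,fx=3,fy=3))
E
```

```text
0 0 0.015 L253 R386 top187
0 0 0.018 L252 R387 top189
0 0 0.021 L251 R388 top190
0.002 0 0.015 L257 R390 top187
0.002 0 0.018 L256 R391 top189
0.002 0 0.021 L255 R392 top190
0 0.003 0.015 L253 R386 top181
0 0.003 0.018 L252 R387 top182
0 0.003 0.021 L250 R389 top184
0 0.006 0.015 L252 R386 top174
0 0.006 0.018 L251 R388 top176
0 0.006 0.021 L250 R389 top177
0.5425 0.305 [284.82379582 121.47796955] [364.00742013 199.85185988]
0.5425 0.306 [284.78286211 120.18483089] [364.04964863 198.723397  ]
```

View pics/w10.png

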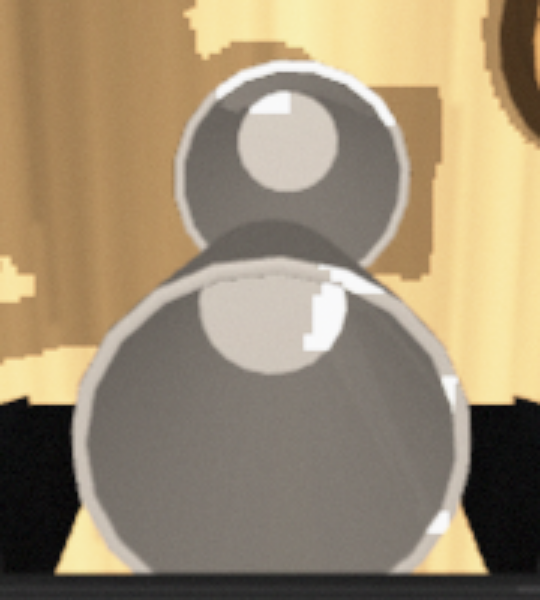

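>>> move_arm([
  {"translation":[0.006,0.002,0],"rot":[0,0,0]},
  {"translation":[0.008,0.002,0],"rot":[0,0,0]},
  {"translation":[0.006,0.001,0],"rot":[0,0,0]},
  {"translation":[0.002,0,0],"rot":[0,0,0]},
  {"translation":[0,0,0],"rot":[0,0,0]},
])

```text
time: 9.45
eef_pos: [0.5448, 0.3048, 0.188]
tool_rot: [-3.141, 0.002, 1.566]
ft_force: [-0.3, 0.8, -1.5]
finger_gap: 0.719
```

>>> move_arm([
  {"translation":[0,0,0.005],"rot":[0,0,0]},
  {"translation":[0,0,0.008],"rot":[0,0,0]},
  {"translation":[0,0,0.008],"rot":[0,0,0]},
  {"translation":[0,0,0.008],"rot":[0,0,0]},
  {"translation":[0,0,0.008],"rot":[0,0,0]},
  {"translation":[0,0,0.004],"rot":[0,0,0]},
])

```text
time: 10.05
eef_pos: [0.5441, 0.3043, 0.1429]
tool_rot: [-3.14, 0.003, 1.566]
ft_force: [0.1, -0.0, -0.3]
finger_gap: 0.722
```

```bash
python3 - <<'E'
from h import *
s=get_state();print(s["eef_pos"],s["tool_rot"],s["finger_gap"],s["ft_force"])
g=grab_frame("scene"); show("c11",g,[],[],(340,170,480,310),4)
g=grab_frame("side"); show("s11",g,[],[],(230,210,370,350),4)
E
cd pics; python3 -c "
import cv2,numpy as np
cv2.imwrite('m11.png',cv2.resize(np.hstack([cv2.imread('c11.png'),cv2.imread('s11.png')]),(800,400)))"
```

```text
[0.54414293 0.30425991 0.14291012] [-3.13968667e+00  2.52678040e-03  1.56560795e+00] 0.7223197759811097 [ 0.09603239 -0.03161836 -0.31264368]
```

View pics/m11.png

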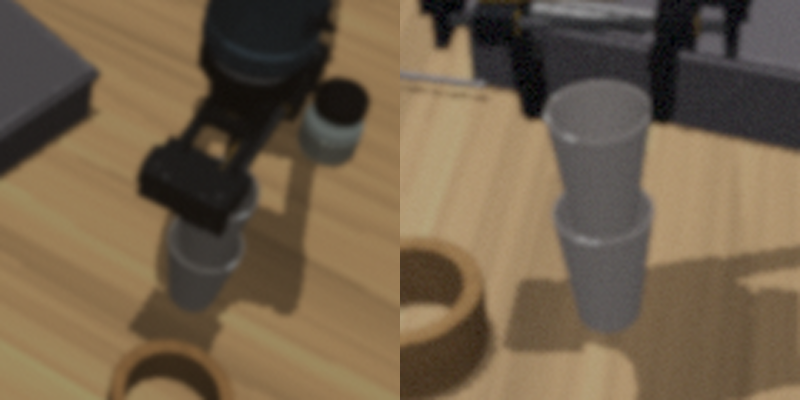

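The foot has entered the twin and looks well aligned. Continuing down.

>>> move_arm([
  {"translation":[0,0,0.006],"rot":[0,0,0]},
  {"translation":[0,0,0.007],"rot":[0,0,0]},
  {"translation":[0,0,0.007],"rot":[0,0,0]},
  {"translation":[0,0,0.006],"rot":[0,0,0]},
  {"translation":[0,0,0.004],"rot":[0,0,0]},
])

```text
time: 10.65
eef_pos: [0.5451, 0.3045, 0.1121]
tool_rot: [3.141, 0.002, 1.566]
ft_force: [0.3, -0.3, -1.2]
finger_gap: 0.717
```

>>> move_arm([
  {"translation":[0,0,0.003],"rot":[0,0,0]},
  {"translation":[0,0,0.003],"rot":[0,0,0]},
  {"translation":[0,0,0.003],"rot":[0,0,0]},
])

```text
time: 10.95
eef_pos: [0.545, 0.3049, 0.103]
tool_rot: [-3.142, 0.001, 1.566]
ft_force: [-4.3, 0.7, 17.1]
finger_gap: 0.718
```

```bash
python3 - <<'E'
from h import *
s=get_state();print(s["eef_pos"],s["tool_rot"],s["finger_gap"],s["ft_force"])
g=grab_frame("side"); show("s12",g,[],[],(230,210,370,350),4)
E
```

```text
[0.54496387 0.30485115 0.10296048] [-3.14151859e+00  1.26552936e-03  1.56565198e+00] 0.7178198128036419 [-4.31515592  0.72245367 17.05704722]
```

View pics/s12.png

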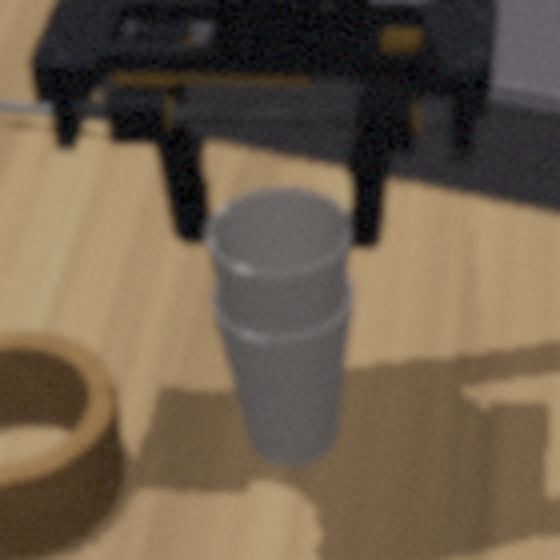

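The cup is seated: 17 N of push, with the rim spacing as expected. Release.

>>> move_arm([
  {"translation":[0,0,-0.001],"rot":[0,0,0]},
  {"translation":[0,0,0],"rot":[0,0,0]},
  {"translation":[0,0,0],"rot":[0,0,0]},
  {"translation":[0,0,0],"rot":[0,0,0]},
], fingers=1)

```text
time: 11.4
eef_pos: [0.5459, 0.3052, 0.105]
tool_rot: [3.139, 0.0, 1.566]
ft_force: [0.4, -0.3, 0.5]
finger_gap: 1.002
```

```bash
python3 - <<'E'
from h import *
s=get_state();print(s["eef_pos"],s["tool_rot"],s["finger_gap"],s["ft_force"])
g=grab_frame("side"); show("s13",g,[],[cuphull(g,.545,.305,0),cuphull(g,.545,.305,.035)],(230,210,370,350),4)
E
```

```text
[0.5459233  0.3052376  0.10495151] [3.13918680e+00 4.08313829e-04 1.56573029e+00] 1.0024078896410151 [ 0.41466364 -0.29477868  0.51720364]
```

View pics/s13.png

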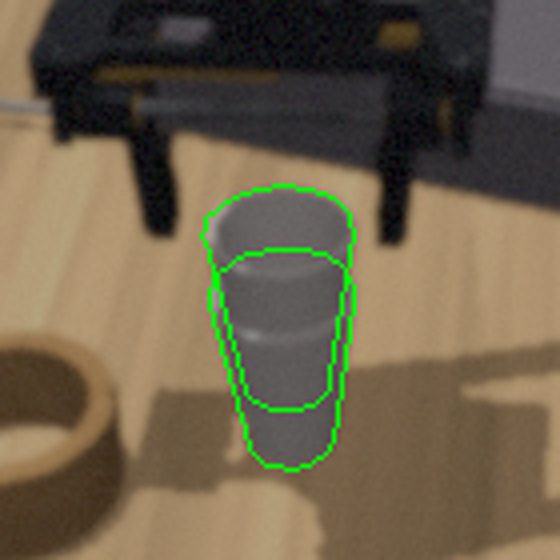

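Nested and released, and the model overlay matches with the foot at 35 mm. Rising straight up.

>>> move_arm([
  {"translation":[0,0,-0.008],"rot":[0,0,0]},
  {"translation":[0,0,-0.012],"rot":[0,0,0]},
  {"translation":[0,0,-0.015],"rot":[0,0,0]},
  {"translation":[0,0,-0.02],"rot":[0,0,0]},
  {"translation":[0,0,-0.025],"rot":[0,0,0]},
  {"translation":[0,0,-0.025],"rot":[0,0,0]},
  {"translation":[0,0,-0.01],"rot":[0,0,0]},
  {"translation":[0,0,0],"rot":[0,0,0]},
])

```text
time: 12.25
eef_pos: [0.5465, 0.3055, 0.232]
tool_rot: [3.134, -0.001, 1.566]
ft_force: [-0.7, 0.4, 0.7]
finger_gap: 1.002
```

```bash
python3 - <<'E'
from h import *
s=get_state();print(s["eef_pos"],s["tool_rot"])
fs={n:grab_frame(n) for n in("scene","side")}
g=fs["side"]; show("s14",g,[],[cuphull(g,.544,.3045,0)],(230,200,370,340),4)
for n,g in fs.items():
  for q in("tote","opening","bar","bar_front"):
    print(n,q,[(d["location"],round(d["p"],2)) for d in mark_of(g,q)[:1]])
  m=outline_of(g,"bar"); print([ (d["p"],d["mask"].sum()) for d in m])
  np.save(f"bar_{n}.npy",m[0]["mask"])
show("c14",fs["scene"],[],[],(230,130,400,270),4)
E
```

```text
[0.54654959 0.30554563 0.23195533] [ 3.13434284e+00 -1.14704337e-03  1.56571342e+00]
scene tote [([0.5273, -0.0058, -0.0014], 0.62)]
scene opening [([0.5813, -0.0183, 0.0757], 0.92)]
scene bar [([0.5227, -0.0071, 0.0071], 0.64)]
scene bar_front [([0.6554, -0.0387, 0.0149], 0.93)]
[(0.97, np.int64(494))]
side tote [([0.5172, -0.0067, -0.0], 0.81)]
side opening [([0.5836, -0.0279, 0.0742], 0.65)]
side bar [([0.5247, -0.0061, 0.0087], 0.75)]
side bar_front [([0.6458, -0.0343, 0.0138], 0.6)]
[(0.59, np.int64(280))]
```

View pics/s14.png

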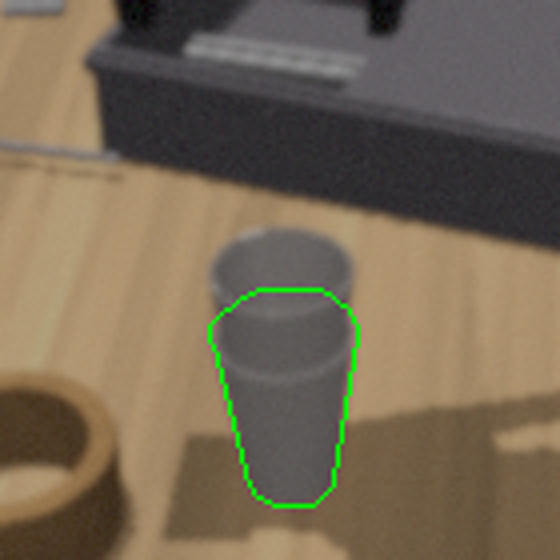

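View pics/c14.png

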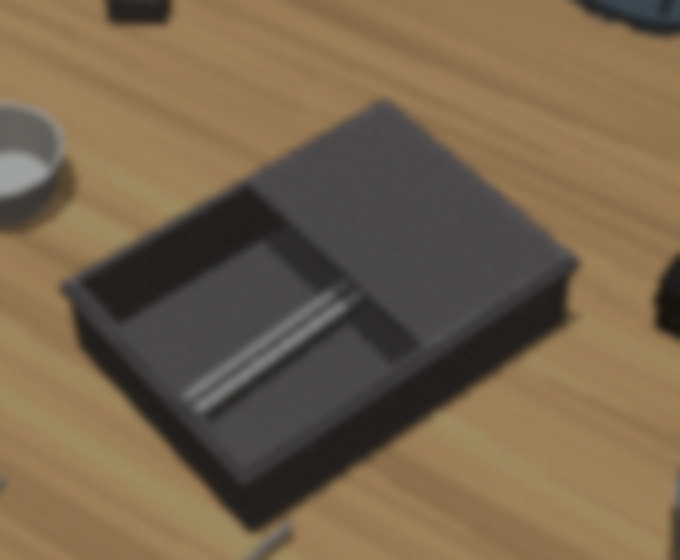

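The cups are nested, with the rim step visible at about (285,300)–(285,375). The bar shows in the mouth as two bright strips, from (190,405) to (350,285). Moving over the mouth.

>>> move_arm([
  {"translation":[-0.01,0.001,0],"rot":[0,0,0]},
  {"translation":[-0.025,0.002,0],"rot":[0,0,0]},
  {"translation":[-0.035,0.003,0],"rot":[0,0,0]},
  {"translation":[-0.035,0.003,0],"rot":[0,0,0]},
  {"translation":[-0.035,0.003,0],"rot":[0,0,0]},
  {"translation":[-0.035,0.003,0],"rot":[0,0,0]},
  {"translation":[-0.035,0.003,0],"rot":[0,0,0]},
  {"translation":[-0.035,0.003,0],"rot":[0,0,0]},
  {"translation":[-0.035,0.003,0],"rot":[0,0,0]},
  {"translation":[-0.025,0.001,0],"rot":[0,0,0]},
  {"translation":[-0.012,0,0],"rot":[0,0,0]},
  {"translation":[0,0,0],"rot":[0.4,0,0]},
])

```text
time: 14.05
eef_pos: [0.5683, -0.0298, 0.2295]
tool_rot: [-3.139, 0.003, 1.566]
ft_force: [0.4, 0.8, 0.4]
finger_gap: 0.999
```

>>> move_arm([
  {"translation":[0,0,0],"rot":[0,0,-5]},
  {"translation":[0,0,0],"rot":[0,0,-8]},
  {"translation":[0,0,0],"rot":[0,0,-8]},
  {"translation":[0,0,0],"rot":[0,0,-8]},
  {"translation":[0,0,0],"rot":[0,0,-8]},
  {"translation":[0,0,0],"rot":[0,0,-8]},
  {"translation":[0,0,0],"rot":[0,0,-8]},
  {"translation":[0,0,0],"rot":[0,0,-8]},
  {"translation":[0,0,0],"rot":[0,0,-8]},
  {"translation":[0,0,0],"rot":[0,0,-5]},
  {"translation":[0,0,0],"rot":[0,0,0]},
])

```text
time: 15.15
eef_pos: [0.5669, -0.0154, 0.2292]
tool_rot: [3.141, -0.008, 2.923]
ft_force: [-0.3, 0.7, 0.2]
finger_gap: 0.999
```

```bash
python3 - <<'E'
from h import *
from scipy.spatial.transform import Rotation as Ro
s=get_state();print(s["eef_pos"],s["tool_rot"],s["joints"])
g=grab_frame("wrist"); show("w15",g)
R=Ro.from_euler("xyz",s["tool_rot"]).as_matrix()
print("cam in tool",R.T@(g["T"][:3,3]-s["eef_pos"]))
for q in("tote","opening","bar","bar_front"):
    print(q,[(d["location"],round(d["p"],2)) for d in mark_of(g,q)[:1]])
E
```

```text
[ 0.56689763 -0.0154194   0.22919275] [ 3.1405244  -0.00788231  2.92345198] [-2.36974578e-01  1.66053264e-01  1.61771512e+00  9.39301126e-04
  1.36572539e+00 -1.58982093e+00]
cam in tool [ 0.07029439 -0.00068382 -0.15967808]
tote [([0.5202, -0.0096, 0.0017], 0.96)]
opening [([0.582, -0.0273, 0.0713], 0.97)]
bar [([0.5225, -0.0086, 0.0062], 0.97)]
bar_front [([0.6454, -0.0363, 0.0189], 0.8)]
```

View pics/w15.png

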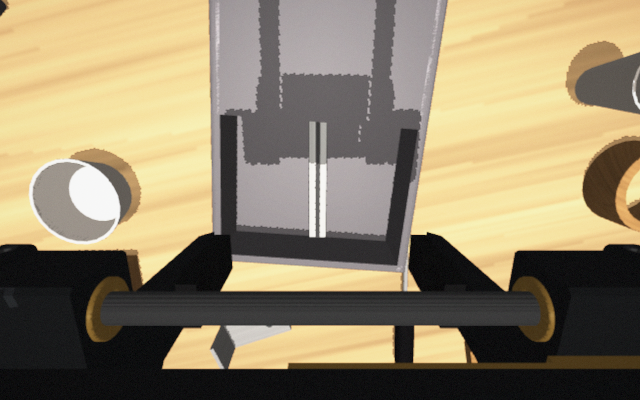

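```bash
cat >> h.py <<'E'
def topl(f,uv,z):
    d=np.array([(uv[0]-f["cx"])/f["fx"],-(uv[1]-f["cy"])/f["fy"],-1]); d=f["T"][:3,:3]@d;o=f["T"][:3,3]
    return (o+d*(z-o[2])/d[2]).round(4)
E
python3 - <<'E'
from h import *
g=grab_frame("wrist")
m=outline_of(g,"bar")[0]["mask"]; vs,us=np.nonzero(m); print(us.min(),us.max(),vs.min(),vs.max())
for v in range(125,236,10):
    u=np.nonzero(m[v])[0]; print(v,u.min(),u.max(),topl(g,(u.mean(),v),.026),topl(g,(u.max(),v),.026)-topl(g,(u.min(),v),.026))
print("front",topl(g,(318,237),.026),topl(g,(318,122),.026))
print("farwall in top", topl(g,(233,231),.072), topl(g,(402,240),.072)); 
print("cover edge",topl(g,(221,116),.072),topl(g,(418,130),.072))
print("outer corners",topl(g,(216,257),.072),topl(g,(404,270),.072))
show("w16",g,[],[],(190,90,450,290),3)
E
```

```text
309 327 121 236
125 309 327 [ 0.5192 -0.0088  0.026 ] [0.0044 0.0193 0.    ]
135 309 327 [ 0.5298 -0.0112  0.026 ] [0.0044 0.0195 0.    ]
145 309 326 [ 0.5405 -0.0142  0.026 ] [0.0042 0.0186 0.    ]
155 309 326 [ 0.5514 -0.0167  0.026 ] [0.0042 0.0187 0.    ]
165 309 326 [ 0.5626 -0.0192  0.026 ] [0.0043 0.0189 0.    ]
175 309 326 [ 0.5739 -0.0218  0.026 ] [0.0043 0.019  0.    ]
185 309 326 [ 0.5854 -0.0244  0.026 ] [0.0044 0.0192 0.    ]
195 310 326 [ 0.5973 -0.0265  0.026 ] [0.0041 0.0182 0.    ]
205 310 326 [ 0.6092 -0.0292  0.026 ] [0.0042 0.0183 0.    ]
215 310 326 [ 0.6213 -0.032   0.026 ] [0.0042 0.0186 0.    ]
225 310 326 [ 0.6337 -0.0348  0.026 ] [0.0042 0.0187 0.    ]
235 311 325 [ 0.6462 -0.0377  0.026 ] [0.0037 0.0165 0.    ]
front [ 0.6488 -0.0383  0.026 ] [ 0.5161 -0.0081  0.026 ]
farwall in top [ 0.6035 -0.1195  0.072 ] [0.6529 0.0525 0.072 ]
cover edge [ 0.4881 -0.0965  0.072 ] [0.5426 0.0853 0.072 ]
outer corners [ 0.6283 -0.1461  0.072 ] [0.6883 0.0492 0.072 ]
```

View pics/w16.png

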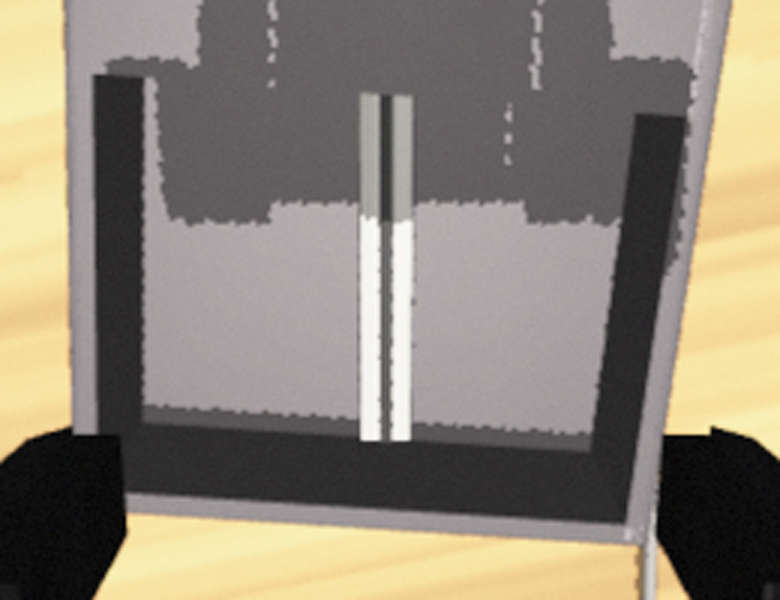

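The bar's centre line runs from (0.519,−0.009) to (0.649,−0.038), so its yaw is −12.8°. The tote's yaw is about −17°. The planned grip is at bar x ≈ +45 mm, and I'll descend in stages.

>>> move_arm([
  {"translation":[-0.001,-0.002,0.01],"rot":[0,-0.45,0.3]},
  {"translation":[-0.001,-0.002,0.02],"rot":[0,0,0]},
  {"translation":[0,0,0.025],"rot":[0,0,0]},
  {"translation":[0,0,0.025],"rot":[0,0,0]},
  {"translation":[0,0,0.025],"rot":[0,0,0]},
  {"translation":[0,0,0.018],"rot":[0,0,0]},
  {"translation":[0,0,0.008],"rot":[0,0,0]},
  {"translation":[0,0,0],"rot":[0,0,0]},
])

```text
time: 16.3
eef_pos: [0.5675, -0.0228, 0.0902]
tool_rot: [3.141, 0.003, 2.907]
ft_force: [-0.9, -0.5, 0.4]
finger_gap: 0.999
```

```bash
python3 - <<'E'
from h import *
s=get_state();e=s["eef_pos"];print(e,s["tool_rot"])
d=np.array([np.cos(-.2237),np.sin(-.2237)]);n=np.array([-d[1],d[0]]);c=np.array([.5245,-.0101])
print("bar coords of tcp",(e[:2]-c)@d,(e[:2]-c)@n)
g=grab_frame("wrist");show("w17",g)
E
```

```text
[ 0.56751079 -0.0228099   0.09022338] [3.14105503e+00 2.98480575e-03 2.90746950e+00]
bar coords of tcp 0.0447586533921184 -0.0028517481704464047
```

View pics/w17.png

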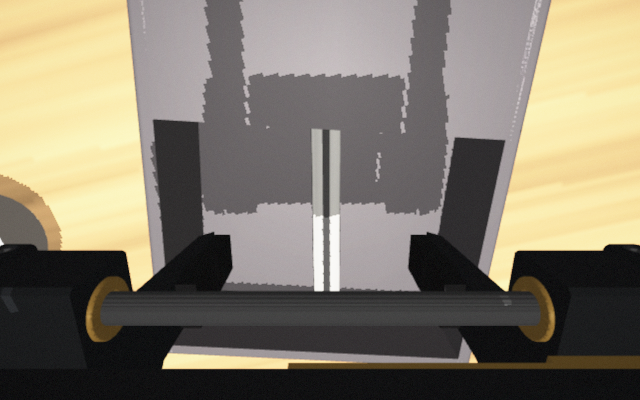

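>>> move_arm([
  {"translation":[0,0.001,0.01],"rot":[0,0.1,-0.5]},
  {"translation":[0,0.001,0.014],"rot":[0,0,0]},
  {"translation":[0,0,0.014],"rot":[0,0,0]},
  {"translation":[0,0,0.01],"rot":[0,0,0]},
  {"translation":[0,0,0.006],"rot":[0,0,0]},
  {"translation":[0,0,0],"rot":[0,0,0]},
])

```text
time: 16.95
eef_pos: [0.5706, -0.0212, 0.0347]
tool_rot: [3.141, 0.007, 2.917]
ft_force: [-0.7, 0.1, -0.3]
finger_gap: 1.0
```

>>> move_arm([
  {"translation":[0.001,0.0005,0.004],"rot":[0,0.4,0]},
  {"translation":[0.001,0,0.003],"rot":[0,0,0]},
  {"translation":[0,0,0],"rot":[0,0,0]},
])

```text
time: 17.25
eef_pos: [0.5691, -0.0203, 0.0275]
tool_rot: [3.141, -0.0, 2.917]
ft_force: [-0.4, -0.2, 0.2]
finger_gap: 1.001
```

Pose is as planned, with the tips at about z = 13 mm. Closing on the bar.

>>> move_arm([
  {"translation":[0,0,0],"rot":[0,0,0]},
  {"translation":[0,0,0],"rot":[0,0,0]},
  {"translation":[0,0,0],"rot":[0,0,0]},
  {"translation":[0,0,0],"rot":[0,0,0]},
  {"translation":[0,0,0],"rot":[0,0,0]},
  {"translation":[0,0,0],"rot":[0,0,0]},
  {"translation":[0,0,0],"rot":[0,0,0]},
  {"translation":[0,0,0],"rot":[0,0,0]},
  {"translation":[0,0,0],"rot":[0,0,0]},
  {"translation":[0,0,0],"rot":[0,0,0]},
  {"translation":[0,0,0],"rot":[0,0,0]},
  {"translation":[0,0,0],"rot":[0,0,0]},
], fingers=0.1, newtons=50)

```text
time: 18.45
eef_pos: [0.5701, -0.0206, 0.0288]
tool_rot: [3.141, 0.002, 2.917]
ft_force: [0.3, 0.4, 0.5]
finger_gap: 0.094
```

```bash
cat > barst.py <<'E'
from h import *
from scipy.spatial.transform import Rotation as Ro
import json,sys
s=get_state();e=s["eef_pos"];R=Ro.from_euler("xyz",s["tool_rot"]).as_matrix()
print(e.round(4),s["tool_rot"].round(4),round(s["finger_gap"],3),s["ft_force"].round(1),s["ft_torque"].round(2),s["time"])
if len(sys.argv)>1:
    # record grasp: bar frame pose now flat, center c, yaw
    d=-R[:,0].copy();d[2]=0;d/=np.linalg.norm(d);n=np.cross([0,0,1],d)
    B=np.c_[d,n,[0,0,1]]; fr=np.array([.6488,-.0383])
    along=(fr-e[:2])@d[:2]
    o=np.r_[e[:2]+d[:2]*(along-.1275),.006]
    json.dump(dict(Rr=(R.T@B).tolist(),pr=(R.T@(o-e)).tolist()),open("grasp.json","w")); print("along",along)
G=json.load(open("grasp.json"));B=R@np.array(G["Rr"]);o=e+R@np.array(G["pr"])
P=lambda x,y,z:o+B@np.array([x,y,z])
th=-16.9*np.pi/180;tx=np.array([np.cos(th),np.sin(th)]);ty=np.array([-tx[1],tx[0]])
tc=np.array([.521,-.0085])
def tote(p): return np.r_[(p[:2]-tc)@tx,(p[:2]-tc)@ty,p[2]]
print("tilt deg",np.degrees(np.arcsin(B[2,0])).round(2),"roll",np.degrees(np.arcsin(B[2,1])).round(2))
print("tail bot/top tote mm",(1e3*tote(P(-.1275,0,0))).round(1),(1e3*tote(P(-.1275,0,.02))).round(1))
print("front bot/top",(1e3*tote(P(.1275,0,0))).round(1),(1e3*tote(P(.1275,0,.02))).round(1))
xs=np.linspace(-.1275,.1275,400)
T=np.array([tote(P(x,0,.02)) for x in xs]);Bo=np.array([tote(P(x,0,0)) for x in xs])
print("top z at cover edge",(1e3*np.interp(-.01,T[:,0],T[:,2])).round(1),"(<66)","bottom z at far wall",(1e3*np.interp(.138,Bo[:,0],Bo[:,2],right=np.nan)).round(1),"(>72)")
print("end centres z",P(.1275,0,.01)[2].round(4),P(-.1275,0,.01)[2].round(4))
E
python3 barst.py rec; python3 -c "
from h import *
g=grab_frame('wrist');show('w18',g)"
```

```text
[ 0.5701 -0.0206  0.0288] [3.1413e+00 2.3000e-03 2.9169e+00] 0.094 [0.3 0.4 0.5] [ 0.06 -0.06 -0.02] 18.45
along 0.08068797724083253
tilt deg 0.0 roll 0.0
tail bot/top tote mm [-123.4   -9.5    6. ] [-123.4   -9.5   26. ]
front bot/top [131.    8.4   6. ] [131.    8.4  26. ]
top z at cover edge 26.0 (<66) bottom z at far wall nan (>72)
end centres z 0.016 0.016
```

View pics/w18.png

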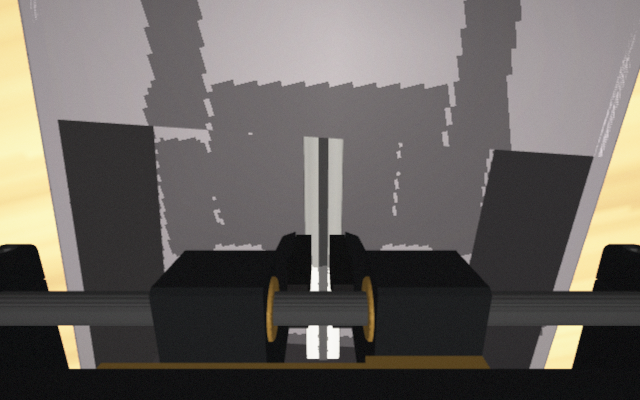

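The gap reads 8 mm, but the bar is 20 mm wide, so something is off. I'll look closer.

```bash
python3 - <<'E'
from h import *
g=grab_frame("wrist");show("w19",g,[],[],(240,120,410,370),3)
g=grab_frame("side");show("s19",g,[],[],(240,140,400,260),4)
g=grab_frame("scene");show("c19",g,[],[],(230,130,400,270),4)
E
```

```text
(no output)
```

View pics/w19.png

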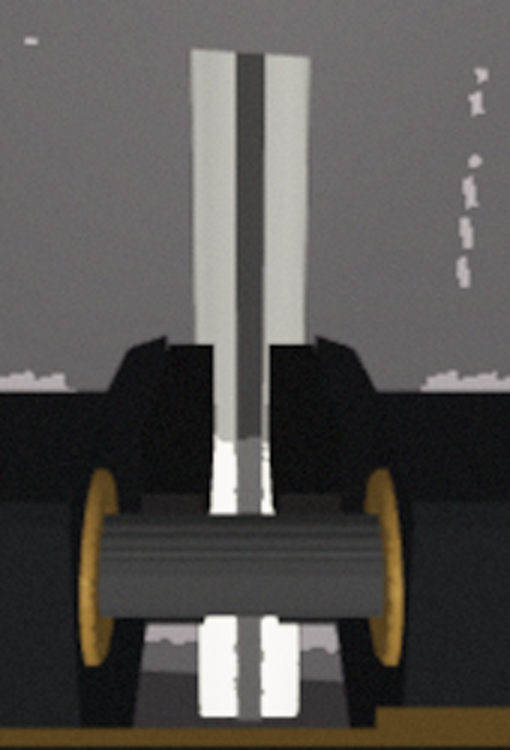

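View pics/s19.png

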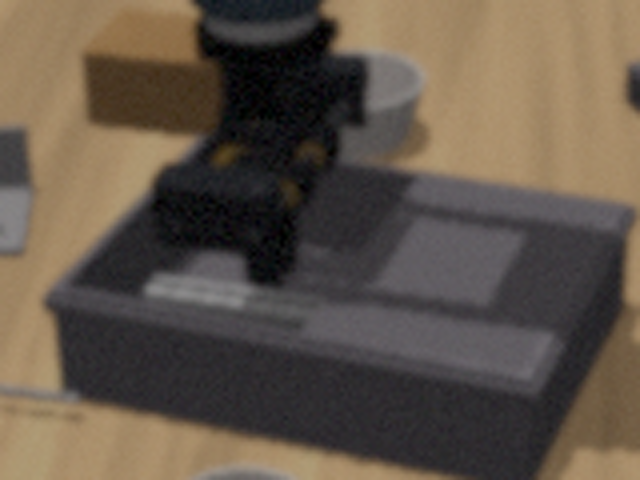

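View pics/c19.png

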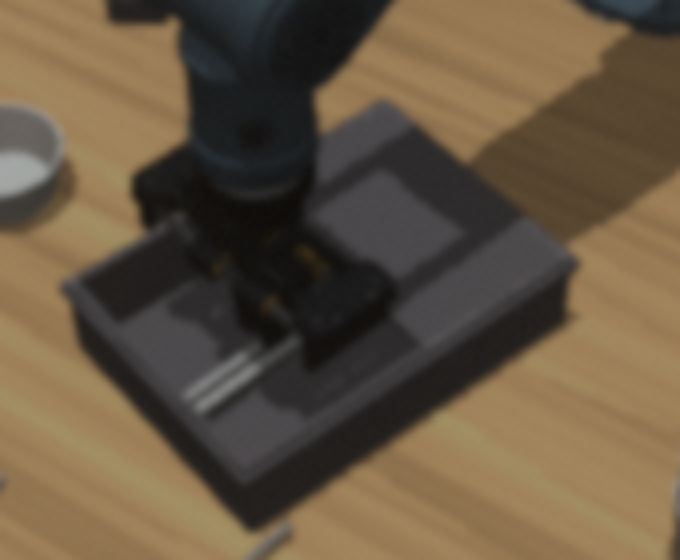

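```bash
python3 - <<'E'
import bench
print([n for n in dir(bench) if not n.startswith("_")])
from h import *
print(globals().get("tcp_to_tips"))
from scipy.spatial.transform import Rotation as Ro
s=get_state();e=s["eef_pos"];R=Ro.from_euler("xyz",s["tool_rot"]).as_matrix()
g=grab_frame("wrist")
print(e,s["finger_gap"])
gap=s["finger_gap"]*.088/2
for z in(.014,.009,.004,0,-.01):
  print(z,proj(g,np.array([e+R@np.array([x,y,z]) for x in(.009,-.009) for y in(gap,-gap)])).round(0).tolist())
# bar edges at z .026 at TCP+9mm toward tool x
for y in(.01,-.01): print(proj(g,(e+R@np.array([.009,y,e[2]-.026]))).round(0))
E
```

```text
['Unreachable', 'close_job', 'get_state', 'grab_frame', 'mark_of', 'outline_of', 'search_frame', 'tcp_to_tips']
0.014
[ 0.5701007  -0.02056822  0.02883427] 0.10112800749681647
0.014 [[329.0, 215.0], [314.0, 215.0], [329.0, 244.0], [314.0, 244.0]]
0.009 [[330.0, 218.0], [313.0, 218.0], [329.0, 247.0], [314.0, 247.0]]
0.004 [[330.0, 221.0], [313.0, 221.0], [330.0, 251.0], [313.0, 251.0]]
0 [[330.0, 224.0], [313.0, 224.0], [330.0, 255.0], [313.0, 255.0]]
-0.01 [[331.0, 231.0], [313.0, 231.0], [330.0, 263.0], [313.0, 263.0]]
[[340. 222.]]
[[303. 222.]]
```

```bash
python3 - <<'E'
from h import *
from scipy.spatial.transform import Rotation as Ro
s=get_state();e=s["eef_pos"];R=Ro.from_euler("xyz",s["tool_rot"]).as_matrix()
g=grab_frame("wrist"); f=g["fx"]; print(f,g["cx"],g["cy"])
Tc=g["T"]; print("view dir in tool",R.T@Tc[:3,:3]@[0,0,-1])
def tip(uL,uR,v,gap):
    dep=f*gap/(uR-uL); p=np.array([((uL+uR)/2-g["cx"])/f*dep,-(v-g["cy"])/f*dep,-dep,1]); return R.T@((Tc@p)[:3]-e)
print("tip edge at open (inner corners 232,409,v236)",tip(232,409,236,.088))
print("now 311,330",tip(311,330,235,.0083),tip(310,330,235,.0089))
E
python3 -c "
import cv2
i=cv2.imread('pics/w15.png')[200:330,160:480];cv2.imwrite('pics/w15z.png',cv2.convertScaleAbs(cv2.resize(i,None,fx=2.5,fy=2.5,interpolation=cv2.INTER_CUBIC),alpha=4))"
```

```text
322.8126233327984 319.9627228860188 195.13996218473457
view dir in tool [-2.74948486e-01 -8.87426768e-04  9.61458549e-01]
tip edge at open (inner corners 232,409,v236) [ 0.00660778 -0.00056618 -0.01093897]
now 311,330 [ 0.01475297 -0.0005806  -0.0288667 ] [ 0.01371636 -0.00080113 -0.02642431]
```

View pics/w15z.png

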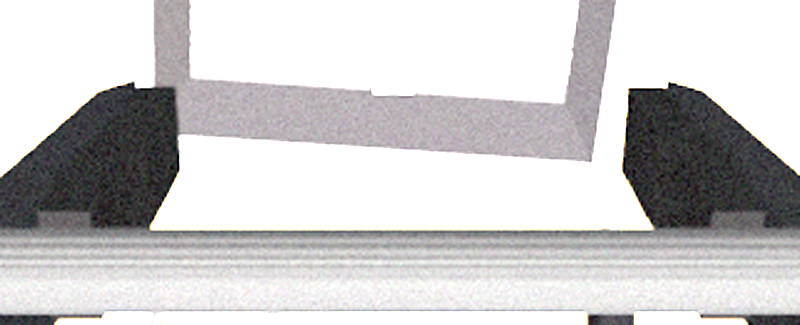

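The wrist geometry puts the fingertips about 11 mm behind the reported TCP, not 14 mm ahead. The fingers therefore closed above the bar. The earlier cup pictures agree, since the tips were near rim level there. I'll open, go 27 mm lower and close again.

>>> move_arm([
  {"translation":[0,0,0],"rot":[0,0,0]},
  {"translation":[0,0,0],"rot":[0,0,0]},
  {"translation":[0,0,0],"rot":[0,0,0]},
  {"translation":[0,0,0],"rot":[0,0,0]},
  {"translation":[0,0,0],"rot":[0,0,0]},
  {"translation":[0,0,0],"rot":[0,0,0]},
  {"translation":[0,0,0],"rot":[0,0,0]},
], fingers=0.6)

```text
time: 19.45
eef_pos: [0.5701, -0.0206, 0.0289]
tool_rot: [3.141, 0.002, 2.917]
ft_force: [-0.8, -0.6, 0.9]
finger_gap: 0.598
```

>>> move_arm([
  {"translation":[0,0,0.006],"rot":[0,0,0]},
  {"translation":[0,0,0.007],"rot":[0,0,0]},
  {"translation":[0,0,0.005],"rot":[0,0,0]},
  {"translation":[0,0,0],"rot":[0,0,0]},
])

```text
time: 19.85
eef_pos: [0.5699, -0.0205, 0.009]
tool_rot: [3.141, 0.002, 2.917]
ft_force: [0.3, 0.4, 0.7]
finger_gap: 0.6
```

>>> move_arm([
  {"translation":[0,0,0.003],"rot":[0,0,0]},
  {"translation":[0,0,0.003],"rot":[0,0,0]},
  {"translation":[0,0,0],"rot":[0,0,0]},
])

```text
time: 20.15
eef_pos: [0.5696, -0.0205, 0.002]
tool_rot: [3.141, 0.001, 2.917]
ft_force: [0.3, 0.1, -0.7]
finger_gap: 0.604
```

```bash
python3 barst.py|head -1; python3 - <<'E'
from h import *
g=grab_frame("wrist");show("w20",g)
g=grab_frame("scene");show("c20",g,[],[],(230,130,400,270),4)
E
```

```text
[ 0.5696 -0.0205  0.002 ] [3.1413e+00 1.1000e-03 2.9168e+00] 0.604 [ 0.3  0.1 -0.7] [ 0.05 -0.04 -0.01] 20.15
```

View pics/w20.png

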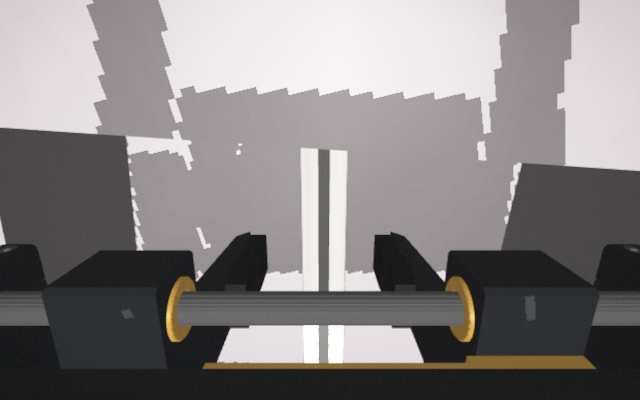

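View pics/c20.png

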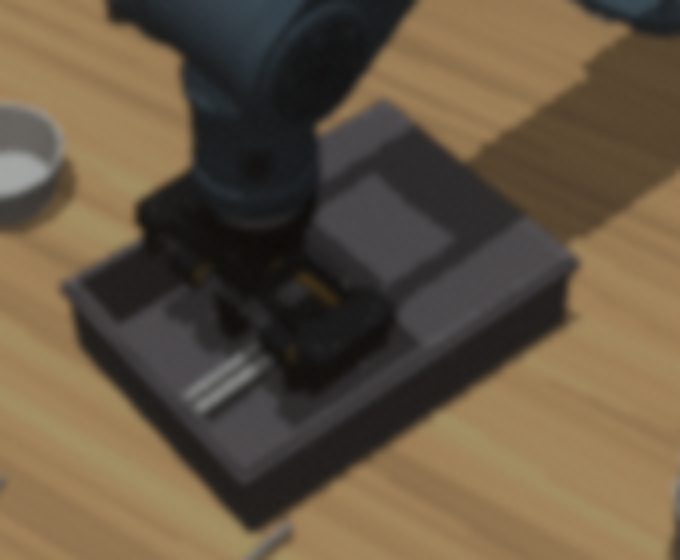

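>>> move_arm([
  {"translation":[0,0,0.001],"rot":[0,0,0]},
  {"translation":[0,0,0],"rot":[0,0,0]},
  {"translation":[0,0,0],"rot":[0,0,0]},
  {"translation":[0,0,0],"rot":[0,0,0]},
  {"translation":[0,0,0],"rot":[0,0,0]},
  {"translation":[0,0,0],"rot":[0,0,0]},
  {"translation":[0,0,0],"rot":[0,0,0]},
], fingers=0.1, newtons=50)

```text
time: 20.95
eef_pos: [0.5705, -0.0206, 0.002]
tool_rot: [3.141, 0.003, 2.917]
ft_force: [0.2, 0.1, -0.3]
finger_gap: 0.223
```

```bash
python3 barst.py rec
```

```text
[ 0.5705 -0.0206  0.002 ] [3.1413e+00 3.1000e-03 2.9169e+00] 0.223 [ 0.2  0.1 -0.3] [ 0.06 -0.06  0.01] 20.95
along 0.080262068703068
tilt deg 0.0 roll -0.0
tail bot/top tote mm [-123.4   -9.5    6. ] [-123.4   -9.5   26. ]
front bot/top [131.    8.4   6. ] [131.    8.4  26. ]
top z at cover edge 26.0 (<66) bottom z at far wall nan (>72)
end centres z 0.016 0.016
```

The gap is now 19.6 mm, so the bar is gripped. Tilting the front up about the tail end.

>>> move_arm([
  {"translation":[0,0,-0.001],"rot":[0,-0.5,0]},
  {"translation":[0,0,-0.004],"rot":[0,-1.2,0]},
  {"translation":[0,0,-0.0046],"rot":[0,-1.5,0]},
  {"translation":[0,0,-0.0046],"rot":[0,-1.5,0]},
])

```text
time: 21.35
eef_pos: [0.5702, -0.0207, 0.0166]
tool_rot: [3.141, 0.091, 2.917]
ft_force: [0.9, 0.7, -0.6]
finger_gap: 0.217
```

```bash
python3 barst.py; python3 - <<'E'
from h import *
g=grab_frame("side");show("s21",g,[],[],(240,140,400,260),4)
E
```

```text
[ 0.5702 -0.0207  0.0166] [3.1413 0.0906 2.9167] 0.217 [ 0.9  0.7 -0.6] [ 0.11 -0.02 -0.03] 21.35
tilt deg 5.01 roll 0.0
tail bot/top tote mm [-123.4   -9.5    5.3] [-125.1   -9.7   25.3]
front bot/top [130.    8.2  27.6] [128.3   8.1  47.5]
top z at cover edge 35.4 (<66) bottom z at far wall nan (>72)
end centres z 0.0376 0.0153
```

View pics/s21.png

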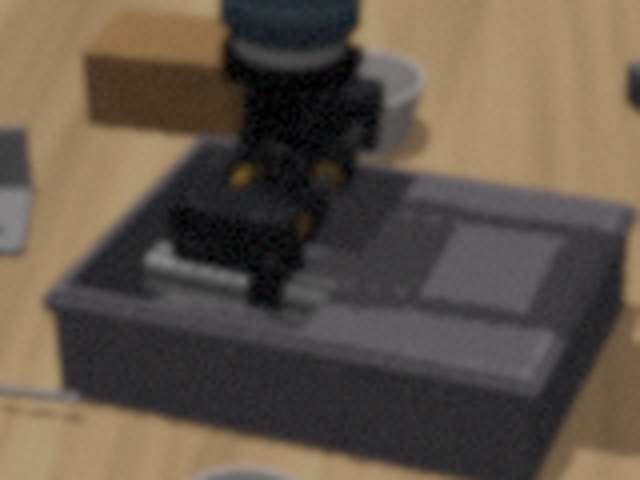

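The bar front is rising, at (150,255), and forces are near zero. Continuing.

>>> move_arm([
  {"translation":[0,0,-0.006],"rot":[0,-1.5,0]},
  {"translation":[0,0,-0.0047],"rot":[0,-1.5,0]},
  {"translation":[0,0,-0.0047],"rot":[0,-1.5,0]},
  {"translation":[0,0,-0.0047],"rot":[0,-1.5,0]},
])

```text
time: 21.8
eef_pos: [0.5667, -0.0197, 0.0389]
tool_rot: [3.141, 0.205, 2.917]
ft_force: [0.9, 0.0, -0.9]
finger_gap: 0.218
```

```bash
python3 barst.py
```

```text
[ 0.5667 -0.0197  0.0389] [3.1414 0.2051 2.9172] 0.218 [ 0.9  0.  -0.9] [ 0.09 -0.   -0.01] 21.8
tilt deg 11.57 roll -0.01
tail bot/top tote mm [-124.6   -9.5    7.7] [-128.6   -9.8   27.3]
front bot/top [124.6   8.1  58.9] [120.6   7.8  78.5]
top z at cover edge 51.7 (<66) bottom z at far wall nan (>72)
end centres z 0.0687 0.0175
```

>>> move_arm([
  {"translation":[-0.0005,0,-0.0038],"rot":[0,-1.3,0]},
  {"translation":[-0.0005,0,-0.0038],"rot":[0,-1.3,0]},
  {"translation":[-0.0005,0,-0.0038],"rot":[0,-1.3,0]},
  {"translation":[0,0,-0.0035],"rot":[0,-1.2,0]},
])

```text
time: 22.2
eef_pos: [0.5641, -0.019, 0.0553]
tool_rot: [3.141, 0.302, 2.917]
ft_force: [0.8, -0.2, -0.5]
finger_gap: 0.216
```

```bash
python3 barst.py; python3 - <<'E'
from h import *
g=grab_frame("side");show("s22",g,[],[],(240,130,400,250),4)
E
```

```text
[ 0.5641 -0.019   0.0553] [3.1414 0.3025 2.9172] 0.216 [ 0.8 -0.2 -0.5] [ 0.12  0.03 -0.01] 22.2
tilt deg 17.15 roll -0.01
tail bot/top tote mm [-123.4   -9.4    7.6] [-129.3   -9.8   26.7]
front bot/top [119.7   7.8  82.8] [113.8   7.4 101.9]
top z at cover edge 63.6 (<66) bottom z at far wall nan (>72)
end centres z 0.0923 0.0171
```

View pics/s22.png

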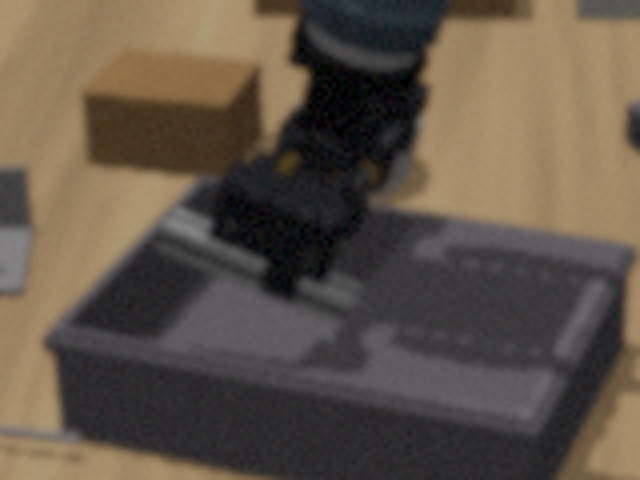

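The tilt is 17.2° and the front clears the wall. Now I'll slide along the bar's axis (tool −x).

>>> move_arm([
  {"translation":[-0.008,0,0.001],"rot":[0,0,0]},
  {"translation":[-0.012,0,0.001],"rot":[0,0,0]},
  {"translation":[-0.012,0,0.0005],"rot":[0,0,0]},
  {"translation":[-0.008,0,0],"rot":[0,0,0]},
])

```text
time: 22.65
eef_pos: [0.6042, -0.0281, 0.0655]
tool_rot: [3.141, 0.303, 2.917]
ft_force: [0.1, -0.3, -1.4]
finger_gap: 0.22
```

```bash
python3 barst.py
```

```text
[ 0.6042 -0.0281  0.0655] [3.1414 0.3028 2.9173] 0.22 [ 0.1 -0.3 -1.4] [0.05 0.1  0.02] 22.65
tilt deg 17.17 roll -0.01
tail bot/top tote mm [-82.4  -6.4  17.7] [-88.3  -6.8  36.8]
front bot/top [160.6  10.8  93. ] [154.7  10.4 112.1]
top z at cover edge 61.0 (<66) bottom z at far wall 86.0 (>72)
end centres z 0.1025 0.0272
```

>>> move_arm([
  {"translation":[-0.012,0,0],"rot":[0,0,0]},
  {"translation":[-0.015,0,0],"rot":[0,0,0]},
  {"translation":[-0.015,0,0],"rot":[0,0,0]},
  {"translation":[-0.015,0,0],"rot":[0,0,0]},
  {"translation":[-0.012,0,0],"rot":[0,0,0]},
])

```text
time: 23.15
eef_pos: [0.6745, -0.0446, 0.0863]
tool_rot: [3.141, 0.302, 2.917]
ft_force: [-0.0, 0.9, -1.9]
finger_gap: 0.218
```

```bash
python3 barst.py
```

```text
[ 0.6745 -0.0446  0.0863] [3.1414 0.3021 2.9167] 0.218 [-0.   0.9 -1.9] [0.12 0.04 0.02] 23.15
tilt deg 17.13 roll -0.01
tail bot/top tote mm [-10.4  -1.7  38.6] [-16.3  -2.1  57.8]
front bot/top [232.7  15.4 113.7] [226.8  15.  132.9]
top z at cover edge 59.7 (<66) bottom z at far wall 84.5 (>72)
end centres z 0.1233 0.0482
```

Another 30 mm along the axis clears the cover edge. Then raise.

>>> move_arm([
  {"translation":[-0.012,0,0],"rot":[0,0,0]},
  {"translation":[-0.012,0,0],"rot":[0,0,0]},
  {"translation":[-0.01,0,0],"rot":[0,0,0]},
  {"translation":[0,0,0],"rot":[0,0,0]},
])

```text
time: 23.55
eef_pos: [0.7121, -0.0538, 0.0972]
tool_rot: [3.141, 0.304, 2.916]
ft_force: [-0.6, -1.1, -1.5]
finger_gap: 0.218
```

```bash
python3 barst.py; python3 - <<'E'
from h import *
g=grab_frame("side");show("s23",g,[],[],(140,70,420,280),2.8)
E
```

```text
[ 0.7121 -0.0538  0.0972] [3.1415 0.3041 2.9159] 0.218 [-0.6 -1.1 -1.5] [0.06 0.1  0.01] 23.55
tilt deg 17.24 roll -0.01
tail bot/top tote mm [28.4  0.6 49.2] [22.5  0.2 68.3]
front bot/top [271.3  17.4 124.8] [265.4  17.  143.9]
top z at cover edge 68.3 (<66) bottom z at far wall 83.3 (>72)
end centres z 0.1343 0.0588
```

View pics/s23.png

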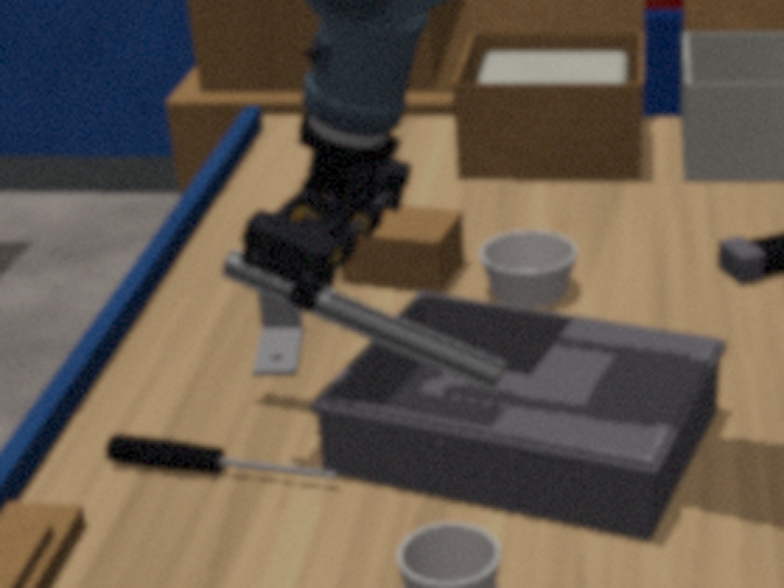

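The tail is clear of the cover edge, and its end shows at about (500,372) in the open mouth. Raising straight up.

>>> move_arm([
  {"translation":[-0.003,0,-0.0095],"rot":[0,0,0]},
  {"translation":[-0.0044,0,-0.0143],"rot":[0,0,0]},
  {"translation":[-0.0044,0,-0.0143],"rot":[0,0,0]},
  {"translation":[-0.0044,0,-0.0143],"rot":[0,0,0]},
  {"translation":[-0.0044,0,-0.0143],"rot":[0,0,0]},
  {"translation":[-0.0044,0,-0.0143],"rot":[0,0,0]},
  {"translation":[-0.003,0,-0.0095],"rot":[0,0,0]},
  {"translation":[0,0,0],"rot":[0,0,0]},
])

```text
time: 24.4
eef_pos: [0.7107, -0.0531, 0.2022]
tool_rot: [3.141, 0.305, 2.916]
ft_force: [0.5, 0.2, -0.7]
finger_gap: 0.22
```

```bash
python3 barst.py; python3 - <<'E'
from h import *
f=grab_frame("scene")
g=grab_frame("side");show("s24",g,[],[],(120,20,440,360),1.7)
for x in(f,g):
  for q in("bar_front","bar_tail"): print(q,[(d["location"],round(d["p"],2)) for d in mark_of(x,q)[:1]])
E
```

```text
[ 0.7107 -0.0531  0.2022] [3.1414 0.3053 2.9163] 0.22 [ 0.5  0.2 -0.7] [0.12 0.11 0.02] 24.4
tilt deg 17.31 roll -0.01
tail bot/top tote mm [ 26.9   0.8 154. ] [ 20.9   0.3 173.1]
front bot/top [269.7  17.7 229.9] [263.8  17.3 249. ]
top z at cover edge 173.1 (<66) bottom z at far wall 188.7 (>72)
end centres z 0.2395 0.1636
bar_front [([0.7859, -0.0718, 0.2401], 0.95)]
bar_tail [([0.5452, -0.0158, 0.161], 0.64)]
bar_front [([0.6654, -0.043, 0.1903], 0.22)]
bar_tail [([0.5798, -0.0276, 0.0704], 0.75)]
```

View pics/s24.png

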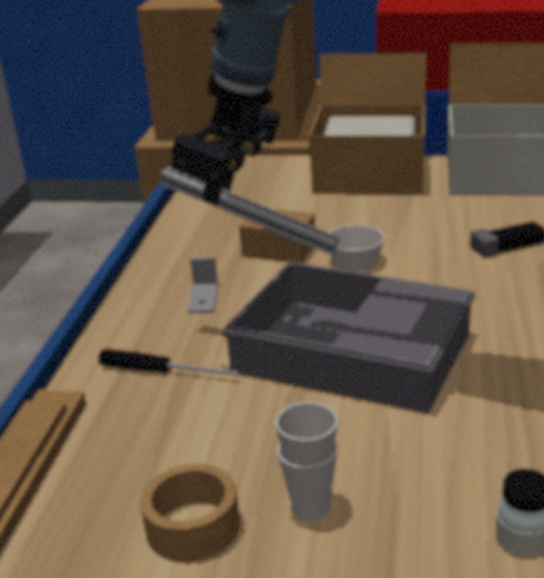

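The bar is held well above the tote, and the scene camera's end points (0.240 and 0.161) agree with the computed 0.2395 and 0.1636. I'll let it settle, do a last check, and hand in.

>>> move_arm([
  {"translation":[0,0,0],"rot":[0,0,0]},
  {"translation":[0,0,0],"rot":[0,0,0]},
  {"translation":[0,0,0],"rot":[0,0,0]},
  {"translation":[0,0,0],"rot":[0,0,0]},
  {"translation":[0,0,0],"rot":[0,0,0]},
])

```text
time: 25.2
eef_pos: [0.7078, -0.0525, 0.1949]
tool_rot: [3.141, 0.295, 2.916]
ft_force: [-0.3, 0.2, -1.2]
finger_gap: 0.22
```

```bash
python3 barst.py; python3 - <<'E'
from h import *
import time
f=grab_frame("scene");g=grab_frame("side")
for q in("bar_front","bar_tail","cup_a"): print(q,[(d["location"],round(d["p"],2)) for d in mark_of(f,q)[:2]])
show("s25",g,[],[cuphull(g,.544,.3045,0),cuphull(g,.544,.3045,.035)],(230,200,370,340),4)
print(get_state()["qvel"].round(3))
E
```

```text
[ 0.7078 -0.0525  0.1949] [3.1412 0.2948 2.9161] 0.22 [-0.3  0.2 -1.2] [ 0.07  0.06 -0.02] 25.2
tilt deg 16.71 roll 0.0
tail bot/top tote mm [ 23.4   0.5 148.4] [1.770e+01 1.000e-01 1.676e+02]
front bot/top [267.   17.4 221.8] [261.3  17.  240.9]
top z at cover edge 167.6 (<66) bottom z at far wall 182.9 (>72)
end centres z 0.2314 0.158
bar_front [([0.7802, -0.0699, 0.228], 0.88)]
bar_tail []
cup_a [([0.5443, 0.3081, -0.0041], 0.73)]
[-0.    -0.     0.    -0.001  0.001  0.   ]
```

View pics/s25.png

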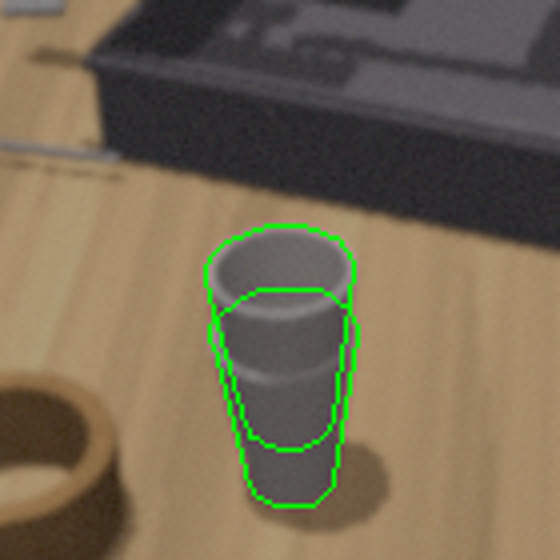

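All still and nested. Handing in.

```bash
python3 -c "
from bench import *
print(close_job())"
```

```text
the job is handed in; nothing more can be done
None
```

The job is handed in, at about 25 s of the 56 s allowed. Cup_a is nested upright in its twin and released. The aluminium profile came out through the mouth tilted about 17° and ended held still in the gripper.

**Last checks**
- **Profile height:** the end centres are at about 0.231 m and 0.158 m, worked out from the grip pose. The limit is 0.105 m. The scene camera put the front end at 0.228 m. It missed the tail in the last picture but had agreed within 3 mm just before.
- **Profile hold:** the gap was 19.4 mm on the 20 mm bar, the wrist force about 1 N, and the joint speeds practically zero. The grip was set to 50 N.
- **Cups:** the model outline fits both cups, with the inner foot about 35 mm above the outer one's. I could not measure the axis offset directly.
- **Bystanders:** none were touched as far as the pictures show. I did not re-measure their positions.

**What went wrong or disagreed**
- **First cup grasp:** the arm drifted 12–15 mm in +x during the descent and the first closing, and the finger tipped the cup. It settled upright again when I backed off, and the second grasp held.
- **Fingertip position:** the fingertips turned out to be about 11 mm behind the reported tool point, not 14 mm ahead as stated. My first closing on the bar went above it, and I corrected it by going about 27 mm lower.
- **Final settle:** the arm sagged about 7 mm during the last still rows, while each row re-targeted the measured pose. It was still at hand-in.

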